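# Shut and seat the bench stopcock over its drip dish

## Task

Get the bench stopcock ready for filling. First slide the hexagonal dish along the bench, without lifting it, until its middle is under the tip of the spout; then swing the stopcock's lever from in line with the pipe round to square across it, pressing the lever down as you turn, until the tapered plug is fully home and the lever stays shut by itself when you let go (left loose it springs back open). Leave the cup and the dropper bottle where they stand.

Things in the scene. Friction and masses are not known exactly. Their poses are not given: they have to be found in the camera images.
- dish_mid (a point): Hexagonal white plastic weighing dish, loose, on the robot's right, within 0.75 m of it (not the one far away at the left), open on top, 87 x 99 mm across and 24 mm tall, walls flaring outward to the rim, 60 g, standing flat on the bench. This point is its centre, 12 mm above the bench; z up.
- stopcock: Bench stopcock fixed to the bench: grey foot 100 x 125 x 12 mm (y -50 to +75 mm), round upright metal barrel 62 mm across, mouth at z = 85 mm, level 18 mm steel pipe (axis z = 62 mm) through it along its y axis. Origin on the bench under the barrel's axis, which is the lever's turning axis; z up. The -y end of the pipe is the spout, turned down 130 mm out; the +y end is a hose barb, 80 mm out.
- spout_tip (a point): Centre of the open lower end of the spout, 18 mm in diameter, 45 mm above the bench. Its axes are the stopcock's.
- lever_well (a point): Thumb well on top of the grey lever: centre of the flat floor of a channel, 80 mm out from the turning axis, 106 mm above the bench with the plug proud, 96 mm when home. Channel 44 mm wide, 56 mm long, open at both ends, between two upright cheeks 8 mm thick and 16 mm high: fingertips fit in to push a cheek and press the floor, or one cheek can be pinched. y points outward along the lever, z up.
- lever (a joint): Turn of the lever, rad, 0 to 2.1, growing anticlockwise seen from above. 0: in line with the pipe, along the stopcock's +y (open); 1.57: square across it, along the stopcock's -x (shut). While the plug is loose a spring turns it back to 0 (0.016 Nm at 0, 0.04 Nm at 1.57). With the plug home friction holds it where it is left, and turning it on takes about 0.15 Nm (2 N at the well).
- plug (a joint): Depth of the tapered plug, with its lever, in the barrel, m. 0: proud, with a 10 mm gap between the cap's underside and the barrel's mouth; 0.010: fully home, the gap closed. Pushing it down takes about 9 N, rising to 16 N over the last 5 mm, where the taper grips; it stays at the depth it is left.
- cup_mid (a point): Bystander: clear round cup a third full of dark red wax, 70 mm across, 79 mm tall, standing to the right of the stopcock near the dish. This point is on its axis half-way up.
- bottle_mid (a point): Bystander: brown dropper bottle with black cap, 27 mm across, 88 mm tall, standing beyond the stopcock. This point is half-way up.
- cap_top (a point): Top centre of the round grey cap, 56 mm across, that carries the lever; on the turning axis, 112 mm above the bench with the plug proud, 102 mm when home. The lever is 60 mm wide and reaches 108 mm out from here.
Not all that is in view belongs to the job. Of the things like the part that bears dish_mid, leave any that is purple; of the rest the larger one is meant.

How it is judged:
By the outcome, as a careful person would: the job done as asked, in the order asked, and still so for the second after the job is handed in, with the robot touching nothing.
It also fails if it takes over 64 s, if anything falls off the work surface, if the arm or the gripper's body presses on something with over 40 N, if the wrist force passes 120 N, or if a joint passes its speed limit or range.

## Robot

A 6-joint arm with a two-finger parallel gripper is mounted at the origin on a cart in front of the work surface, level with it; the furniture and walls round the work are solid. World frame = base frame: x ahead of the robot, y to its left, z up, the work surface at z = 0. Lengths are in m, angles in rad, forces in N, time in s.
With the tool pointing down it reaches from about 0.225 to 0.875 m from the base axis. Payload 3.4 kg.
Tool frame: the origin (TCP) lies between the finger pads; the fingertips stand 11 mm ahead of it and the grasp point (between the pads) lies 8 mm behind it; z points along the fingers, y is the direction in which the jaws open and shut (so a half turn about z gives the same grasp; the last joint's range is limited). The gripper opens to 85 mm and grips with 20 to 120 N. Pads are 22 mm wide; open, the fingers measure 114 mm over their backs; the gripper's body (76 mm by 85 mm) begins 54 mm behind the grasp point. The pads swing forward as they close: fully open they stand 13 mm farther back than shut.
Start: joints at [-1.245, 0.276, 1.505, -0, 1.361, -0.121], TCP at [0.248, -0.519, 0.242] pointing down, gripper open.
Joint ranges: [-2.89, 2.89], [-0.75, 2.08], [0.22, 2.7], [-1.18, 4.32], [0.11, 2.71], [-2.7, 2.7]. Speed limits (rad/s): [2.57, 2.57, 3.14, 3.14, 3.14, 3.14].

## Interface

Orientations are given as a unit quaternion [w, x, y, z].
In Python, from rig import manip gives the robot as it stands. The module is installed in compiled form; this text tells all that it offers.
- The arm moves only by the tool move_arm, never from a script. Its argument "series" is a list that holds one entry, the list of rows, each a list of 7 numbers: the shift along the world's x, y, z in m, then the turn, a rotation vector about the world's x, y, z in rad, then the finger opening in m, from 0 to 0.0854. A call has 1 to 20 rows; each row shifts and turns the commanded pose from where the row before left it; what a row does not reach is not made up. A row lasts 1/12 s, in which the tool goes at most 41.7 mm and 7.16 degrees, less where a joint would pass 70% of its speed; a pose out of reach is approached as far as the arm can. A call with a gripper value outside its range is refused whole. The fingers move at their own pace and stop on an object; "newtons" is the grip in N (left out, the last holds). Time passes only in rows, so rows that do not move let the fingers close. It gives the time, the measured TCP pose, the force and the opening at its end, in the units of the state.
- manip.get_state(): the state, without advancing time (a new reading comes with each control period).
- manip.get_image(name): name is "scene" or "top" or "wrist"; returns a dict with "color" (384x512x3 uint8, red, green, blue), "fx", "fy", "cx", "cy" (pixels), "R" (3x3) and "t" (3): a world point X has camera coordinates R X + t; the wrist camera has in their place "tool_from_camera" (4x4, takes a point from camera to tool coordinates, whose origin is the TCP and whose axes are the flange's). Camera axes: x right, y down, z forward; pixel columns grow to the right and rows downward; lengths in m; the calibration is good to about 2 mm. A picture is of the moment at which its call begins: read the wrist's pose just before it. There is no depth.
- manip.sign_off(): hands the job in, once; it reports no verdict.
The state is a dict: "clock": time; "qpos": joint angles; "qd": joint speeds; "effort": joint torques, N m; "position": TCP position; "ee_rot": TCP orientation; "contact_force": force on the tool from outside, world axes, zero at the start; "moment": the same for the moment, N m; "width": finger opening in m.
Only numpy, scipy, OpenCV 4.12 (cv2) and the standard library are available. Lean on these libraries where they do the work, as an engineer would, in place of code of your own. Each camera call takes 0.05 s, during which the arm holds its last target.

## Working session

There is one attempt and no reset: what is moved stays moved. The work goes in short steps, Python scripts to look and compute and a tool call to move; the robot and the scene stay as the last step left them, time stands still between calls to the robot, and variables do not carry over. Pictures are saved under pics/ and viewed, and the job is handed in when it is done.

Besides the shell and the picture viewer there is one more tool, called after "Request:" as name([rows], argument=value, ...), one row to a line, values as JSON. move_arm: Moves the arm, as the interface text tells. Its arguments: {"type":"object","properties":{"series":{"type":"array"},"newtons":{"type":"number"}},"required":["series"]}

```bash
mkdir -p pics; python3 - <<'E'
from rig import manip
import cv2,json
s=manip.get_state();print(s)
for n in("scene","top","wrist"):
    d=manip.get_image(n);cv2.imwrite(f"pics/{n}0.png",d["color"][:,:,::-1])
    print(n,{k:(v.tolist() if hasattr(v,'tolist') else v) for k,v in d.items() if k!="color"})
E
```

```text
{'clock': 0.0, 'qpos': array([-1.24497366e+00,  2.76589094e-01,  1.50612651e+00, -1.07011819e-05,
        1.36071447e+00, -1.21044698e-01]), 'qd': array([-9.45938171e-04, -9.71401632e-05,  1.38080969e-03, -1.02506994e-03,
       -9.74165102e-04,  1.12618318e-03]), 'effort': array([-1.81007584e-05, -4.16775262e+01, -2.45805770e+01, -4.16543098e-04,
        1.11028960e-02, -1.48342275e-05]), 'position': array([ 0.24828568, -0.51806491,  0.24144571]), 'ee_rot': array([-9.13361704e-04,  9.75141707e-01,  2.21580250e-01, -9.91058215e-05]), 'contact_force': array([-0.28520751, -0.00290336,  0.18177684]), 'moment': array([0.02410827, 0.02293775, 0.01475059]), 'width': 0.08547465487705858}
scene {'fx': 440.7827791583269, 'fy': 440.7827791583269, 'cx': 253.42879483166263, 'cy': 195.81106102756425, 'R': [[-0.8265908457719822, -0.5624975746290028, -0.018548644760430257], [-0.40974701864026747, 0.6240630408483235, -0.6653215025553856], [0.3858172551887377, -0.5423484116171383, -0.7463265009464662]], 't': [0.4902138342544229, 0.291553031633058, 0.7189257275832571]}
top {'fx': 346.9287665246078, 'fy': 346.9287665246078, 'cx': 255.5351098632102, 'cy': 187.60858306056383, 'R': [[-0.002622024273677153, -0.9996595045816424, -0.025961507820118523], [-0.9977056241300967, 0.004371460965701318, -0.06756017990058726], [0.06765066568691408, 0.025724797931396412, -0.9973773720129739]], 't': [0.03511672483429876, 0.573408084945894, 0.8989470897785162]}
wrist {'fx': 272.33645027580184, 'fy': 272.33645027580184, 'cx': 252.9123597337402, 'cy': 188.1981856496649, 'tool_from_camera': [[0.0006366653655347226, -0.9648119227859382, -0.26294019910867955, 0.06672320482786002], [0.9999996259141467, 0.00046030664544311194, 0.0007323177983375437, 0.0008127299764930651], [-0.0005855158221005762, -0.26294056698784973, 0.9648118549247461, -0.13146925747731894], [0.0, 0.0, 0.0, 1.0]]}
```

View pics/scene0.png

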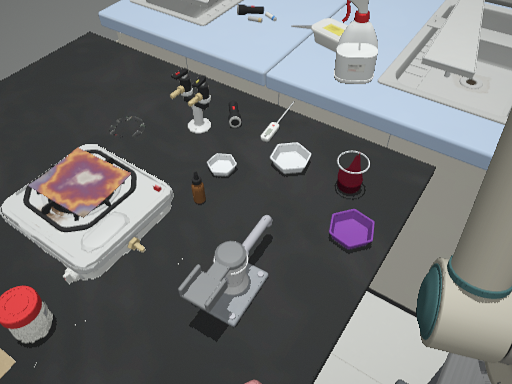

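View pics/top0.png

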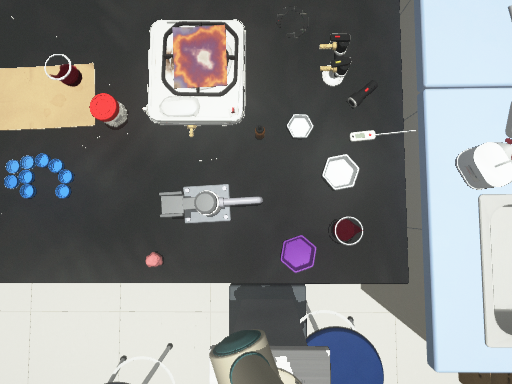

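View pics/wrist0.png

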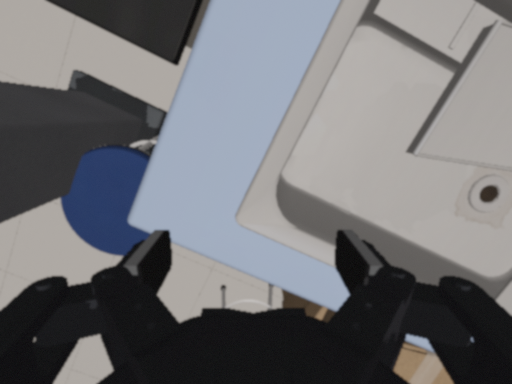

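The dish candidates in the top view are the large white hexagon at (340,171), the small white hexagon at (300,126) and the purple one at (298,253). I choose (340,171), since purple is excluded and it is the larger of the two white ones. Next I check it in a crop and measure it.

```bash
cat > h.py <<'E'
from rig import manip
import cv2,numpy as np
def get(n): return manip.get_image(n)
def ray(d,u,v,z):
    R,t=np.array(d["R"]),np.array(d["t"]);c=-R.T@t
    r=R.T@np.array([(u-d["cx"])/d["fx"],(v-d["cy"])/d["fy"],1]);return c+r*(z-c[2])/r[2]
def proj(d,X):
    R,t=np.array(d["R"]),np.array(d["t"]);p=R@np.array(X)+t
    return np.array([d["fx"]*p[0]/p[2]+d["cx"],d["fy"]*p[1]/p[2]+d["cy"]])
def white(d):
    h=cv2.cvtColor(d["color"],cv2.COLOR_RGB2HSV);return ((h[...,1]<40)&(h[...,2]>150)).astype(np.uint8)
def crop(d,x0,y0,x1,y1,s,name):
    cv2.imwrite("pics/"+name,cv2.resize(d["color"][y0:y1,x0:x1,::-1],None,fx=s,fy=s,interpolation=cv2.INTER_CUBIC))
E
python3 - <<'E'
from h import *
d=get("top");s=get("scene")
crop(d,150,90,390,290,3.2,"t1.png");crop(s,160,120,400,340,2.7,"s1.png")
for n,im,box in(("top",d,(280,100,370,200)),("scene",s,(200,130,320,185))):
    m=white(im);k=np.zeros_like(m);x0,y0,x1,y1=box;k[y0:y1,x0:x1]=m[y0:y1,x0:x1]
    for c in cv2.findContours(k,0,2)[0]:
        if cv2.contourArea(c)>150:
            c=cv2.convexHull(c);a=cv2.approxPolyDP(c,3,True)[:,0]
            M=cv2.moments(c);print(n,cv2.contourArea(c),M['m10']/M['m00'],M['m01']/M['m00'])
            W=np.array([ray(im,*p,0.024)[:2] for p in a]);print(a.tolist(),W.round(4).tolist())
            print("centre rim",ray(im,M['m10']/M['m00'],M['m01']/M['m00'],.024).round(4))
E
```

```text
top 937.5 340.33546666666666 171.52266666666668
[[346, 154], [358, 167], [352, 186], [335, 189], [322, 174], [329, 157]] [[0.661, -0.2058], [0.6263, -0.2364], [0.5764, -0.2197], [0.5687, -0.1753], [0.6084, -0.142], [0.6533, -0.161]]
centre rim [ 0.6146 -0.19    0.024 ]
top 166.5 359.78778778778775 135.36036036036037
[[369, 130], [369, 139], [350, 139], [351, 132]] [[0.7246, -0.2675], [0.7005, -0.2669], [0.7009, -0.2171], [0.7196, -0.2201]]
centre rim [ 0.7104 -0.243   0.024 ]
top 463.0 299.8401727861771 125.42152627789777
[[307, 115], [313, 125], [307, 136], [293, 136], [287, 126], [293, 114]] [[0.7665, -0.1046], [0.7393, -0.1202], [0.7099, -0.1039], [0.7102, -0.0669], [0.7373, -0.0512], [0.7696, -0.0675]]
centre rim [ 0.7385 -0.0853  0.024 ]
scene 441.0 221.37377173091457 162.9436885865457
[[207, 161], [221, 153], [230, 154], [236, 164], [228, 172], [220, 173], [213, 172]] [[0.7699, -0.067], [0.7589, -0.107], [0.7389, -0.1159], [0.707, -0.0961], [0.707, -0.0647], [0.7204, -0.0521], [0.7358, -0.0459]]
centre rim [ 0.7377 -0.0802  0.024 ]
scene 839.5 290.2934286281517 155.6291443319436
[[310, 152], [302, 168], [282, 169], [270, 158], [281, 143], [297, 142]] [[0.5833, -0.2256], [0.5721, -0.1684], [0.6088, -0.1405], [0.6517, -0.1563], [0.658, -0.2153], [0.6273, -0.2396]]
centre rim [ 0.616  -0.1893  0.024 ]
```

```bash
sleep 1
```

```text
(no output)
```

View pics/t1.png

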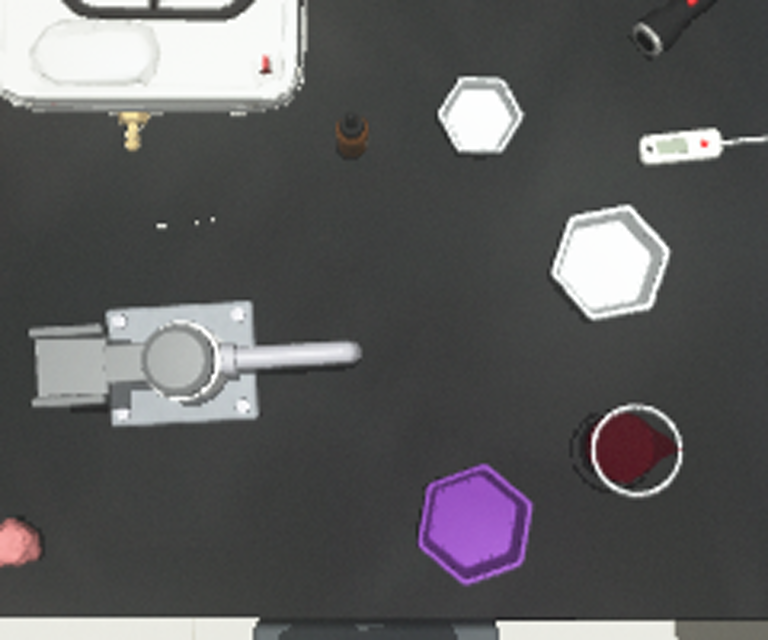

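View pics/s1.png

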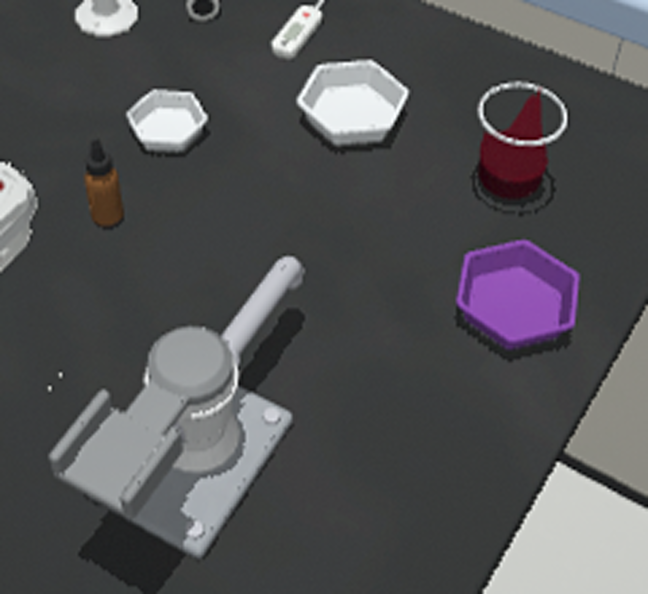

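```bash
python3 - <<'E'
from h import *
d=get("top");s=get("scene")
T=lambda x,y,z:ray(d,150+x/3.2-.35,90+y/3.2-.35,z)
S=lambda x,y,z:ray(s,160+x/2.7-.3,120+y/2.7-.3,z)
print("foot",[T(x,y,.012).round(4)[:2].tolist() for x,y in((107,311),(251,301),(258,415),(112,425))])
print("cap T",T(180,360,.112),"S",S(190,355,.112))
for x,y in((280,356),(345,352)):print("pipe",T(x,y,.062))
print("spout outer end", T(361,352,.062))
for p in((30,330),(33,405)): print("lever ends cheek",T(*p,.122))
for p in((101,326),(107,402)): print("lever in cheek",T(*p,.122))
print("cam",-np.array(d["R"]).T@d["t"],-np.array(s["R"]).T@s["t"])
E
```

```text
foot [[0.577, 0.228], [0.5848, 0.1068], [0.4898, 0.1007], [0.4817, 0.2227]]
cap T [0.53304725 0.14920112 0.112     ] S [0.53361348 0.15498809 0.112     ]
pipe [0.53725436 0.07852    0.062     ]
pipe [0.5402302  0.02724233 0.062     ]
spout outer end [0.54018637 0.01464329 0.062     ]
lever ends cheek [0.5553389  0.25911034 0.122     ]
lever ends cheek [0.50001524 0.25598118 0.122     ]
lever in cheek [0.55808747 0.20629556 0.122     ]
lever in cheek [0.50209128 0.20118862 0.122     ]
cam [0.51137018 0.0094729  0.93624072] [0.2472953  0.48370485 0.73962263]
```

The crop confirms the large white dish: its centre is at (0.615,-0.190), with a vertex pointing at about -79°. The stopcock origin is at about (0.534,0.152) with yaw of about 3.7°, which puts the spout tip at about (0.542,0.022). I'll cradle the dish's rear vertex between the part-open fingers and push it, with the tool leaning away from the spout.

Request:
move_arm([
  [[0.0318,0.0212,0,0,0,0.1097,0.05],[0.0318,0.0212,0,0,0,0.1097,0.05],[0.0318,0.0212,0,0,0,0.1097,0.05],[0.0318,0.0212,0,0,0,0.1097,0.05],[0.0318,0.0212,0,0,0,0.1097,0.05],[0.0318,0.0212,0,0,0,0.1097,0.05],[0.0318,0.0212,0,0,0,0.1097,0.05],[0.0318,0.0212,0,0,0,0.1097,0.05],[0.0318,0.0212,0,0,0,0.1097,0.05],[0.0318,0.0212,0,0,0,0.1097,0.05],[0.0318,0.0212,0,0,0,0.1097,0.05],[0.0318,0.0212,0,0,0,0.1097,0.05],[0,0,-0.03,0.0857,0.0167,0,0.05],[0,0,-0.03,0.0857,0.0167,0,0.05],[0,0,-0.03,0.0857,0.0167,0,0.05],[0,0,0,0,0,0,0.05],[0,0,0,0,0,0,0.05]],
])

```text
clock: 1.77
position: [0.629, -0.2647, 0.1496]
ee_rot: [-0.103, 0.631, 0.764, 0.082]
contact_force: [0.0, 0.5, 0.5]
width: 0.0502
```

```bash
cat >> h.py <<'E'
from scipy.spatial.transform import Rotation as Ro
def st():
    s=manip.get_state();q=s["ee_rot"];M=Ro.from_quat([q[1],q[2],q[3],q[0]]).as_matrix()
    print("t",s["clock"],"pos",s["position"].round(4),"x",M[:,0].round(3),"y",M[:,1].round(3),"z",M[:,2].round(3),"F",s["contact_force"].round(1),"w",round(s["width"],4),"q6",s["qpos"].round(2));return s,M
E
python3 - <<'E'
from h import *
st()
crop(get("scene"),200,60,420,260,3,"s2.png")
w=get("wrist");crop(w,0,0,512,384,1.5,"w2.png")
E
```

```text
t 1.7667 pos [ 0.629  -0.2647  0.1496] x [-0.182  0.948  0.262] y [ 0.982  0.19  -0.004] z [-0.054  0.256 -0.965] F [0.  0.5 0.5] w 0.0502 q6 [-0.6   0.58  1.26  0.18  1.49 -0.82]
```

View pics/s2.png

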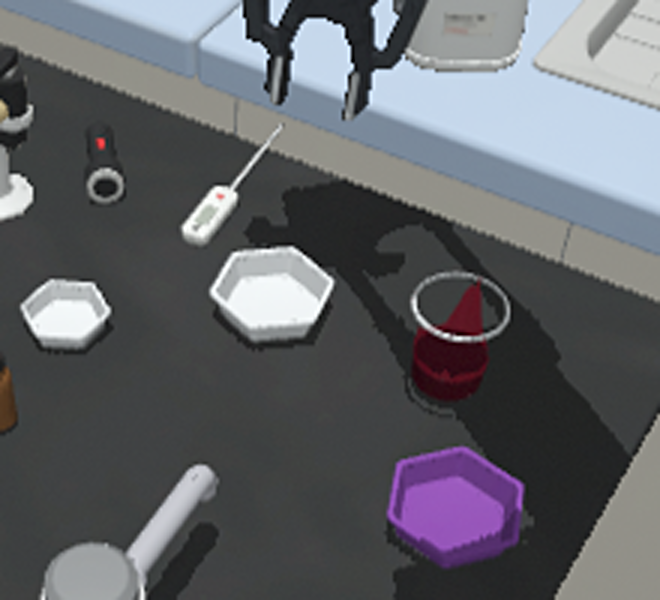

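View pics/w2.png

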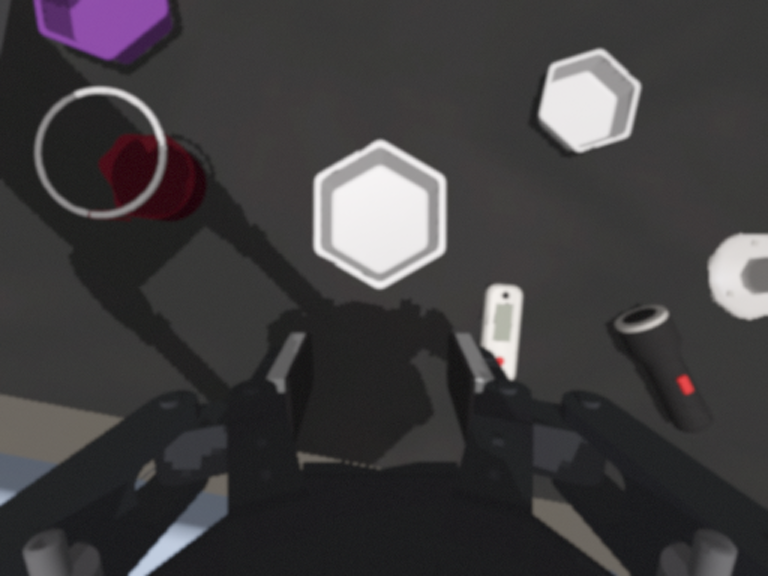

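Request:
move_arm([
  [[0,0,-0.02,0,0,0,0.05],[0,0,-0.02,0,0,0,0.05],[0,0,-0.02,0,0,0,0.05],[0,0,-0.02,0,0,0,0.05],[0,0,-0.02,0,0,0,0.05],[0,0,-0.016,0,0,0,0.05],[0,0,-0.008,0,0,0,0.05],[0,0,-0.006,0,0,0,0.05],[0,0,0,0,0,0,0.05]],
])

```text
clock: 2.62
position: [0.6305, -0.2639, 0.0236]
ee_rot: [-0.1, 0.63, 0.765, 0.083]
contact_force: [-0.3, 0.6, -0.3]
width: 0.05
```

```bash
python3 - <<'E'
from h import *
st()
crop(get("scene"),200,60,420,260,3,"s3.png")
w=get("wrist");crop(w,0,0,512,384,1.5,"w3.png")
E
```

```text
t 2.6167 pos [ 0.6305 -0.2639  0.0236] x [-0.186  0.948  0.257] y [0.981 0.192 0.001] z [-0.048  0.253 -0.966] F [-0.3  0.6 -0.3] w 0.05 q6 [-0.59  0.68  1.4   0.19  1.25 -0.87]
```

View pics/s3.png

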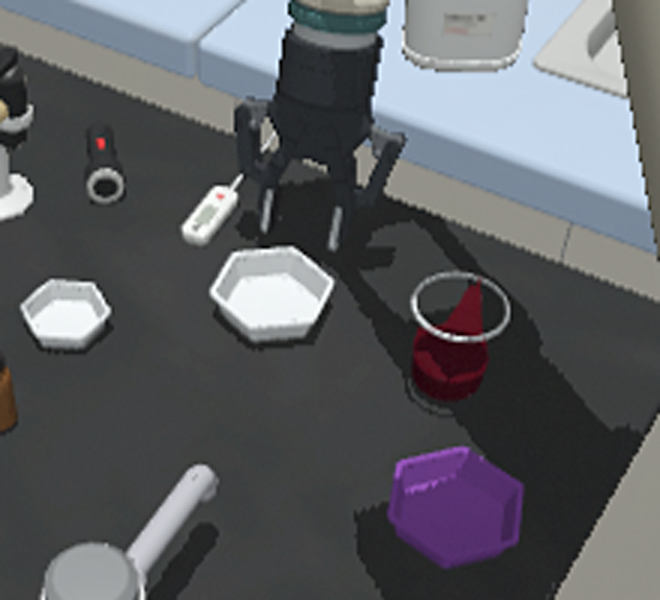

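View pics/w3.png

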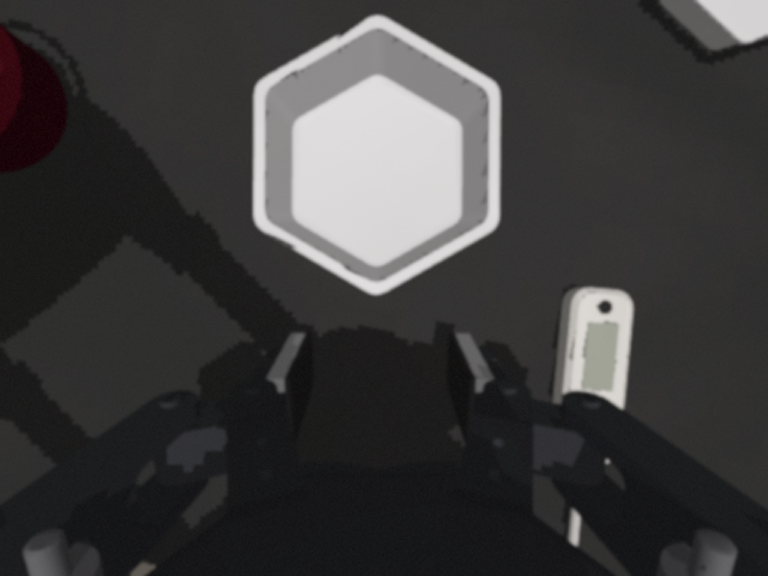

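The view shows the fingers straddling the dish's rear vertex symmetrically, and the scene is otherwise unchanged. Now I push.

Request:
move_arm([
  [[-0.002,0.008,-0.001,0,0,0,0.05],[-0.002,0.01,-0.001,0,0,0,0.05],[-0.001,0.006,-0.001,0,0,0,0.05],[-0.0015,0.005,0,0,0,0,0.05],[-0.003,0.009,0,0,0,0,0.05],[-0.004,0.012,0,0,0,0,0.05],[-0.004,0.012,0,0,0,0,0.05],[-0.004,0.012,0,0,0,0,0.05],[-0.004,0.012,0,0,0,0,0.05],[-0.004,0.012,0,0,0,0,0.05],[-0.004,0.012,0,0,0,0,0.05],[-0.004,0.012,0,0,0,0,0.05],[-0.004,0.012,0,0,0,0,0.05],[-0.004,0.012,0,0,0,0,0.05],[-0.004,0.012,0,0,0,0,0.05],[-0.004,0.012,0,0,0,0,0.05],[-0.003,0.009,0,0,0,0,0.05],[-0.002,0.006,0,0,0,0,0.05],[-0.001,0.003,0,0,0,0,0.05],[0,0,0,0,0,0,0.05]],
])

```text
clock: 4.38
position: [0.5702, -0.0754, 0.0194]
ee_rot: [-0.101, 0.63, 0.765, 0.083]
contact_force: [-0.2, 0.6, -0.7]
width: 0.0498
```

```bash
python3 - <<'E'
from h import *
st()
crop(get("scene"),160,120,400,320,3,"s4.png")
crop(get("top"),180,110,380,260,3.5,"t4.png")
w=get("wrist");crop(w,0,0,512,384,1.5,"w4.png")
E
```

```text
t 4.3833 pos [ 0.5702 -0.0754  0.0194] x [-0.185  0.948  0.259] y [ 0.981  0.192 -0.   ] z [-0.05   0.254 -0.966] F [-0.2  0.6 -0.7] w 0.0498 q6 [-0.39  0.54  1.73  0.25  1.03 -0.73]
```

View pics/s4.png

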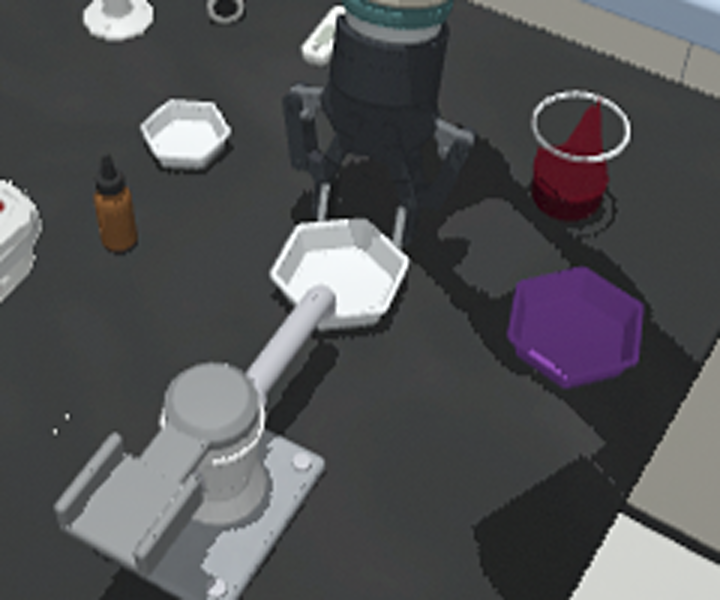

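View pics/t4.png

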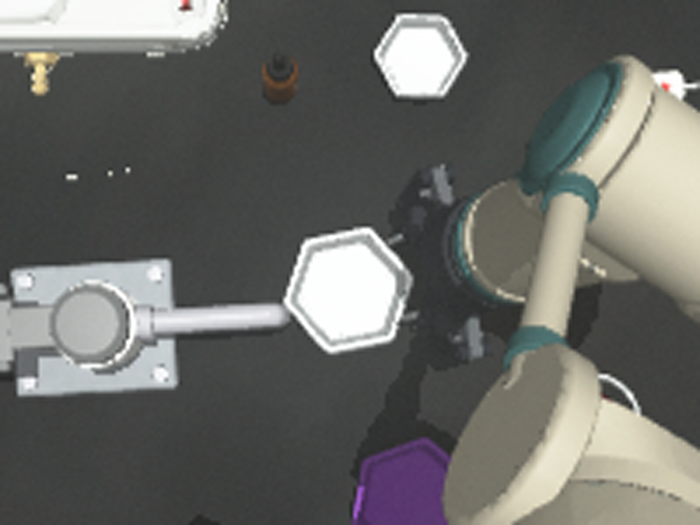

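View pics/w4.png

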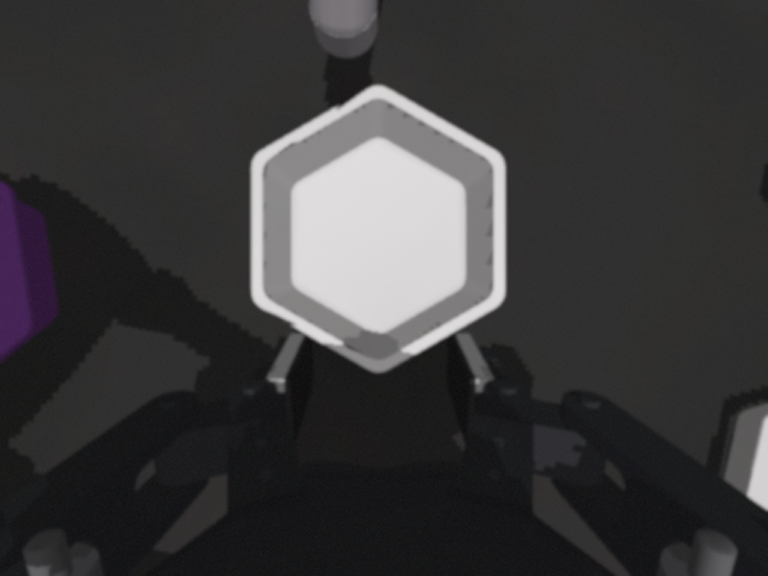

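The dish follows in the cradle, and its vertex stays between the pads. I now measure the remaining offset.

```bash
cat >> h.py <<'E'
def dish(im,box,vmin=150):
    h=cv2.cvtColor(im["color"],cv2.COLOR_RGB2HSV);m=((h[...,1]<40)&(h[...,2]>vmin)).astype(np.uint8)
    k=np.zeros_like(m);x0,y0,x1,y1=box;k[y0:y1,x0:x1]=m[y0:y1,x0:x1]
    c=max(cv2.findContours(k,0,2)[0],key=cv2.contourArea);c=cv2.convexHull(c);M=cv2.moments(c);u,v=M['m10']/M['m00'],M['m01']/M['m00']
    a=cv2.approxPolyDP(c,3,True)[:,0];W=np.array([ray(im,*p,.024)[:2] for p in a])
    print("area",cv2.contourArea(c),"px",round(u,1),round(v,1),"centre",ray(im,u,v,.024).round(4),W.round(3).tolist())
E
python3 - <<'E'
from h import *
d=get("top");dish(d,(263,170,300,215))
print("spout tip px",proj(d,[.5421,.0223,.045]),"pipe end",proj(d,[.5421,.0223,.071]))
E
```

```text
area 925.0 px 279.3 192.4 centre [ 0.5602 -0.0294  0.024 ] [[0.606, -0.045], [0.569, -0.076], [0.525, -0.062], [0.514, -0.013], [0.543, 0.013], [0.593, 0.005]]
spout tip px [259.51878107 199.13345953] pipe end [259.3675495  198.77460937]
```

```bash
python3 - <<'E'
from h import *
s,M=st();w=get("wrist");Tc=np.array(w["tool_from_camera"])
def pw(X):
    p=np.linalg.inv(Tc)@np.r_[M.T@(np.array(X)-s["position"]),1];return np.array([w["fx"]*p[0]/p[2]+w["cx"],w["fy"]*p[1]/p[2]+w["cy"]])*1.5
O=np.array([.5421,.0223])
for dx,dy in((0,0),(0,-.009),(.009,0),(-.009,0)):print(pw([O[0]+dx,O[1]+dy,.045]))
print("dish ctr",pw([.5598,-.0288,.024]))
E
```

```text
t 4.5833 pos [ 0.5709 -0.0767  0.0193] x [-0.184  0.948  0.259] y [0.982 0.191 0.   ] z [-0.049  0.254 -0.966] F [0.2 0.  0.1] w 0.05 q6 [-0.39  0.54  1.73  0.25  1.03 -0.73]
[345.24283183  26.67583221]
[339.29769533  57.31666552]
[375.80803944  32.64676837]
[314.67461874  20.70430893]
dish ctr [372.73154413 222.3859859 ]
```

Request:
move_arm([
  [[-0.002,0.004,0,0,0,0,0.05],[-0.0025,0.007,0,0,0,0,0.05],[-0.0025,0.007,0,0,0,0,0.05],[-0.0025,0.007,0,0,0,0,0.05],[-0.0025,0.007,0,0,0,0,0.05],[-0.0025,0.007,0,0,0,0,0.05],[-0.002,0.006,0,0,0,0,0.05],[-0.001,0.004,0,0,0,0,0.05],[-0.001,0.0025,0,0,0,0,0.05],[0,0,0,0,0,0,0.05]],
])

```text
clock: 5.47
position: [0.5518, -0.024, 0.0194]
ee_rot: [-0.101, 0.63, 0.765, 0.083]
contact_force: [-0.1, 0.1, -0.3]
width: 0.0498
```

```bash
python3 - <<'E'
from h import *
s,M=st();w=get("wrist");Tc=np.array(w["tool_from_camera"])
crop(w,0,0,512,384,1.5,"w5.png")
def pw(X):
    p=np.linalg.inv(Tc)@np.r_[M.T@(np.array(X)-s["position"]),1];return np.array([w["fx"]*p[0]/p[2]+w["cx"],w["fy"]*p[1]/p[2]+w["cy"]])*1.5
print("tip",pw([.5421,.0223,.045]),"dish target",pw([.5421,.0223,.024]))
d=get("top");crop(d,180,110,380,260,3.5,"t5.png");dish(d,(230,165,300,220),190)
crop(get("scene"),160,120,400,320,3,"s5.png")
E
```

```text
t 5.4667 pos [ 0.5518 -0.024   0.0194] x [-0.185  0.948  0.259] y [ 0.981  0.192 -0.   ] z [-0.05   0.254 -0.966] F [-0.1  0.1 -0.3] w 0.0498 q6 [-0.32  0.5   1.8   0.27  0.98 -0.68]
tip [375.42369623 218.45146144] dish target [376.05297472 227.81848148]
area 941.5 px 255.0 198.1 centre [0.5457 0.0345 0.024 ] [[0.564, -0.016], [0.512, -0.002], [0.506, 0.035], [0.533, 0.1], [0.58, 0.05], [0.588, 0.005]]
```

View pics/w5.png

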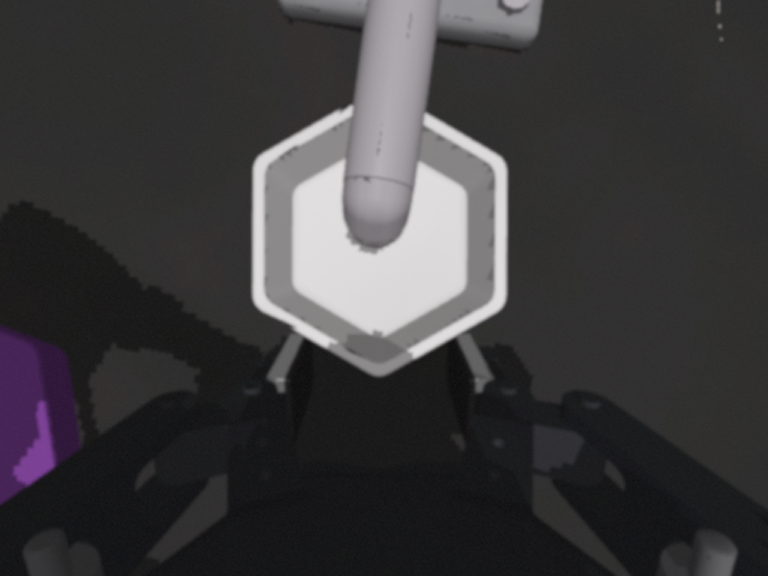

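View pics/t5.png

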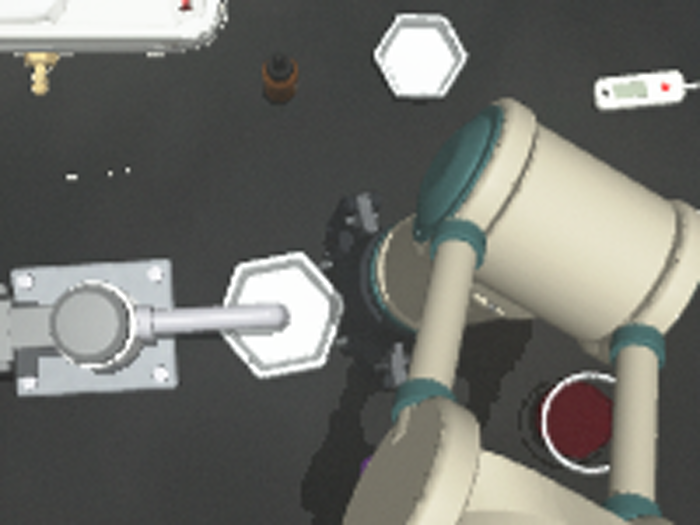

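View pics/s5.png

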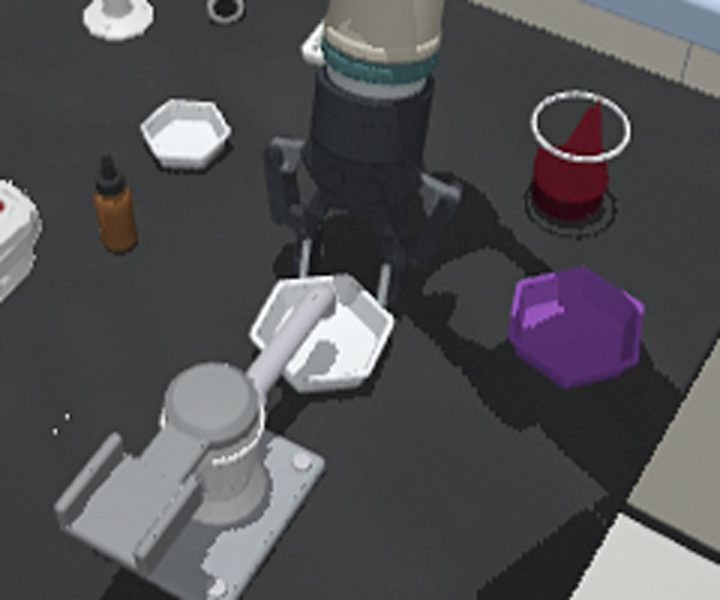

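The wrist view puts the dish centre at about (379,230) and the target under the tip at (376,228), so it is about 1 mm off. The top view agrees to about 2 mm. The dish is placed. Next I back straight off, rise and set the tool upright.

Request:
move_arm([
  [[0.001,-0.005,0,0,0,0,0.05],[0.002,-0.01,0,0,0,0,0.05],[0.004,-0.02,0,0,0,0,0.05],[0.004,-0.02,0.01,0,0,0,0.05],[0.003,-0.015,0.03,0,0,0,0.05],[0,0,0.035,0,0,0,0.05],[0,0,0.035,0,0,0,0.0],[0,0,0.035,-0.0857,-0.0167,0,0.0],[0,0,0.035,-0.0857,-0.0167,0,0.0],[0,0,0.02,-0.0857,-0.0167,0,0.0],[0,0,0,0,0,0,0.0]],
])

```text
clock: 6.53
position: [0.5686, -0.0942, 0.226]
ee_rot: [0.006, 0.635, 0.772, 0.002]
contact_force: [-0.1, -0.1, 0.4]
width: -0.0001
```

```bash
python3 - <<'E'
from h import *
st();d=get("top");crop(d,150,110,350,260,3.5,"t6.png");crop(get("scene"),160,120,400,320,3,"s6.png")
for X in ([.5421,.0223,.024],):print(proj(d,X))
E
```

```text
t 6.5333 pos [ 0.5686 -0.0942  0.226 ] x [-0.193  0.981 -0.007] y [0.981 0.193 0.011] z [ 0.012 -0.005 -1.   ] F [-0.1 -0.1  0.4] w -0.0001 q6 [-0.28  0.28  1.54 -0.    1.31 -0.48]
[259.63465298 199.40840647]
```

View pics/t6.png

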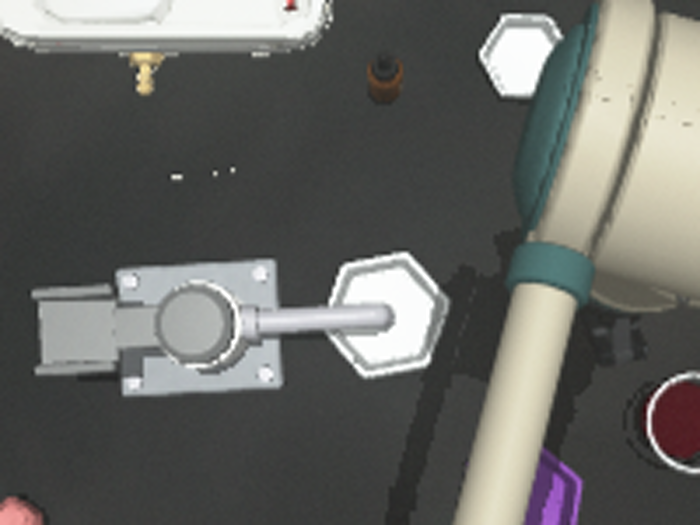

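View pics/s6.png

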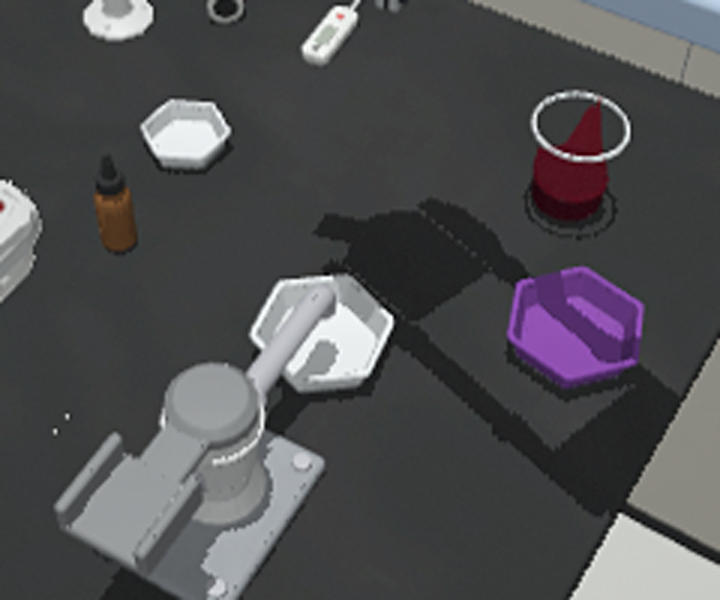

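Request:
move_arm([
  [[-0.004,0.0326,0,0,0,-0.0127,0.0],[-0.004,0.0326,0,0,0,-0.0127,0.0],[-0.004,0.0326,0,0,0,-0.0127,0.0],[-0.004,0.0326,0,0,0,-0.0127,0.0],[-0.004,0.0326,0,0,0,-0.0127,0.0],[-0.004,0.0326,0,0,0,-0.0127,0.0],[-0.004,0.0326,0,0,0,-0.0127,0.0],[-0.004,0.0326,0,0,0,-0.0127,0.0],[-0.004,0.0326,0,0,0,-0.0127,0.0],[-0.004,0.0326,0,0,0,-0.0127,0.0],[0,0,-0.02,0,0,0,0],[0,0,-0.02,0,0,0,0],[0,0,0,0,0,0,0],[0,0,0,0,0,0,0]],
])

```text
clock: 7.8
position: [0.5251, 0.23, 0.1766]
ee_rot: [-0.002, 0.684, 0.729, -0.003]
contact_force: [-0.2, -0.0, 1.3]
width: -0.0001
```

```bash
python3 - <<'E'
from h import *
s,M=st();w=get("wrist");Tc=np.array(w["tool_from_camera"])
crop(w,0,0,512,384,1.5,"w7.png");crop(get("scene"),120,160,320,340,3.3,"s7.png")
E
```

```text
t 7.8 pos [0.5251 0.23   0.1766] x [-0.064  0.998 -0.001] y [ 0.998  0.064 -0.006] z [-0.006 -0.002 -1.   ] F [-0.2 -0.   1.3] w -0.0001 q6 [0.29 0.32 1.61 0.   1.22 0.23]
```

View pics/w7.png

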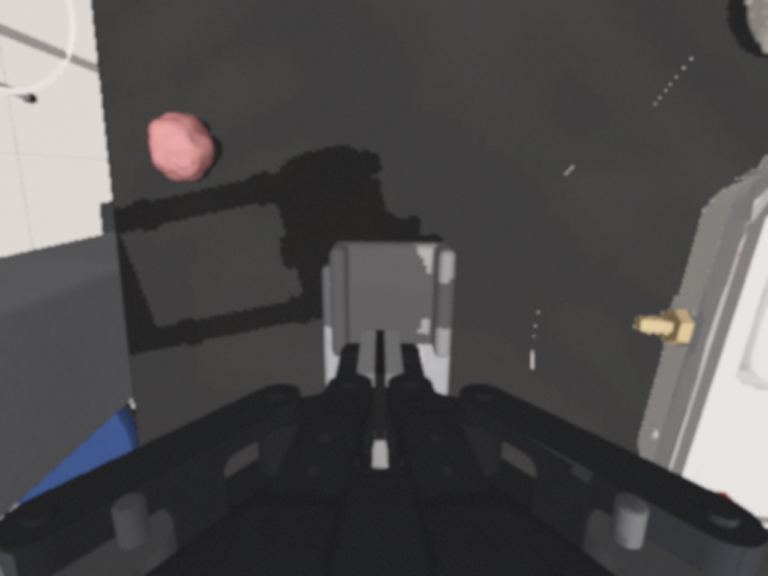

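View pics/s7.png

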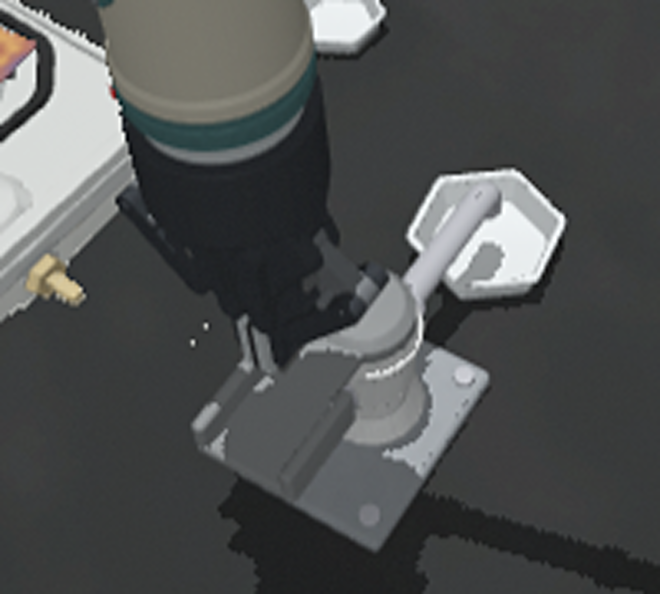

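Request:
move_arm([
  [[0.002,0.002,-0.015,0,0,0,0.0],[0,0,-0.015,0,0,0,0.0],[0,0,-0.013,0,0,0,0.0],[0,0,-0.007,0,0,0,0.0],[0,0,0,0,0,0,0.0],[0,0,0,0,0,0,0.0]],
])

```text
clock: 8.4
position: [0.5287, 0.233, 0.1299]
ee_rot: [0.0, 0.684, 0.73, 0.0]
contact_force: [0.6, 0.4, 0.5]
width: -0.0002
```

```bash
python3 - <<'E'
from h import *
s,M=st();w=get("wrist")
crop(w,100,100,412,384,2,"w8.png");crop(get("scene"),120,160,320,340,3.3,"s8.png")
E
```

```text
t 8.4 pos [0.5287 0.233  0.1299] x [-0.065  0.998  0.   ] y [0.998 0.065 0.001] z [ 0.001  0.    -1.   ] F [0.6 0.4 0.5] w -0.0002 q6 [0.29 0.36 1.67 0.   1.11 0.23]
```

View pics/s8.png

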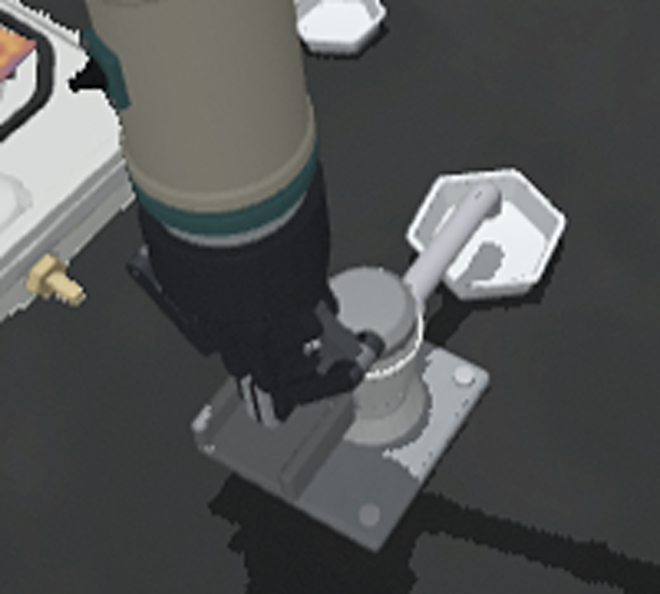

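View pics/w8.png

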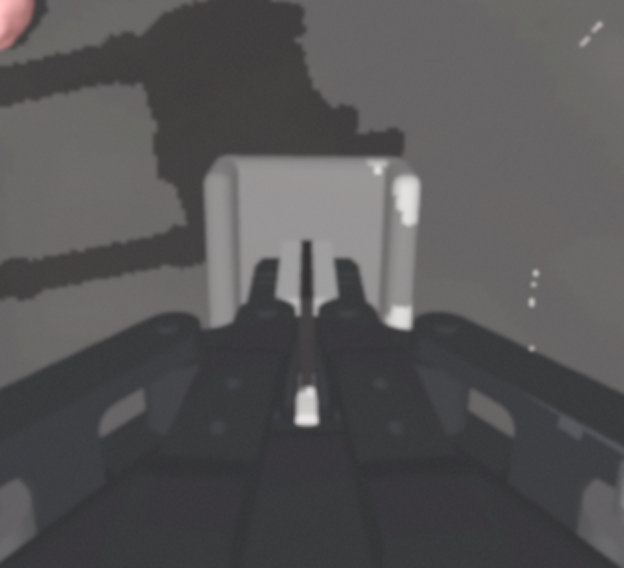

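The fingertips are in the channel, between the cheeks. I'll lower them nearly to the floor and shift toward the leading (-x) cheek.

Request:
move_arm([
  [[-0.002,0,-0.003,0,0,0,0.0],[-0.002,0,-0.003,0,0,0,0.0],[-0.002,0,-0.003,0,0,0,0.0],[0,0,-0.003,0,0,0,0.0],[0,0,0,0,0,0,0.0]],
])

```text
clock: 8.92
position: [0.5214, 0.2332, 0.1167]
ee_rot: [-0.0, 0.684, 0.73, -0.0]
contact_force: [-0.4, -1.3, -0.6]
width: 0.0002
```

```bash
python3 - <<'E'
from h import *
s,M=st()
C=np.array([.5337,.152]);a0=np.radians(93.7);p=s["position"][:2]-C;print("r",np.hypot(*p),"phi",np.arctan2(p[1],p[0])-a0)
ph0=np.arctan2(p[1],p[0])-a0
P=[C+.08*np.array([np.cos(a0+ph0+.083*k),np.sin(a0+ph0+.083*k)]) for k in range(21)]
print(np.diff(P,axis=0).round(4).tolist())
E
```

```text
t 8.9167 pos [0.5214 0.2332 0.1167] x [-0.066  0.998 -0.   ] y [ 0.998  0.066 -0.001] z [-0.001 -0.    -1.   ] F [-0.4 -1.3 -0.6] w 0.0002 q6 [ 0.3   0.37  1.7  -0.    1.07  0.23]
r 0.08214982570716642 phi 0.08551795772587467
[[-0.0065, -0.0013], [-0.0064, -0.0018], [-0.0062, -0.0023], [-0.006, -0.0028], [-0.0057, -0.0033], [-0.0055, -0.0038], [-0.0051, -0.0042], [-0.0048, -0.0046], [-0.0044, -0.005], [-0.0039, -0.0054], [-0.0035, -0.0057], [-0.003, -0.0059], [-0.0025, -0.0062], [-0.002, -0.0063], [-0.0014, -0.0065], [-0.0009, -0.0066], [-0.0003, -0.0066], [0.0002, -0.0066], [0.0008, -0.0066], [0.0013, -0.0065]]
```

Request:
move_arm([
  [[-0.0065,-0.0013,-0.0005,0,0,0.083,0.0],[-0.0064,-0.0018,-0.0005,0,0,0.083,0.0],[-0.0062,-0.0023,-0.0005,0,0,0.083,0.0],[-0.006,-0.0028,-0.0005,0,0,0.083,0.0],[-0.0057,-0.0033,-0.0005,0,0,0.083,0.0],[-0.0055,-0.0038,-0.0005,0,0,0.083,0.0],[0,0,0,0,0,0,0]],
])

```text
clock: 9.5
position: [0.4846, 0.2176, 0.1143]
ee_rot: [-0.0, 0.482, 0.876, -0.0]
contact_force: [-0.3, -0.0, 0.5]
width: -0.0
```

```bash
python3 - <<'E'
from h import *
s,M=st()
crop(get("scene"),120,160,320,340,3.3,"s9.png");crop(get("top"),120,140,320,280,3.5,"t9.png")
C=np.array([.5337,.152]);a0=np.radians(93.7);p=s["position"][:2]-C;print("r",np.hypot(*p),"phi",np.arctan2(p[1],p[0])-a0)
E
```

```text
t 9.5 pos [0.4846 0.2176 0.1143] x [-0.535  0.845  0.   ] y [ 0.845  0.535 -0.001] z [-0.001 -0.    -1.   ] F [-0.3 -0.   0.5] w -0.0 q6 [ 0.29  0.32  1.79 -0.    1.03 -0.27]
r 0.08188497392656394 phi 0.5780517629161337
```

View pics/s9.png

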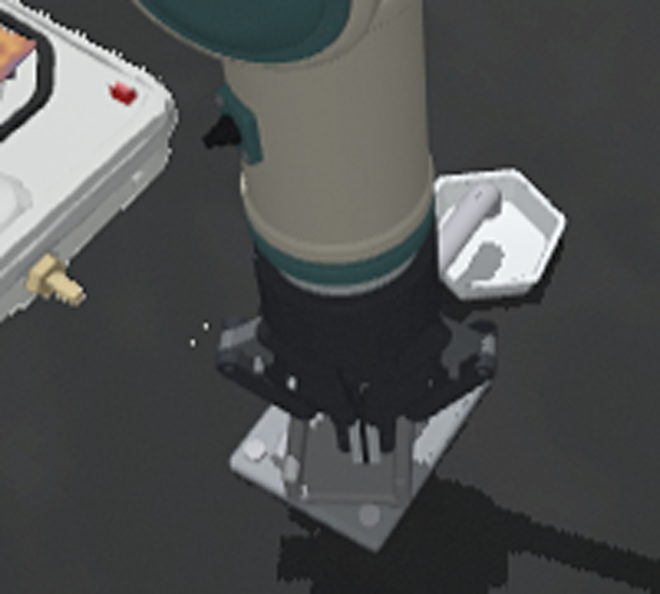

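View pics/t9.png

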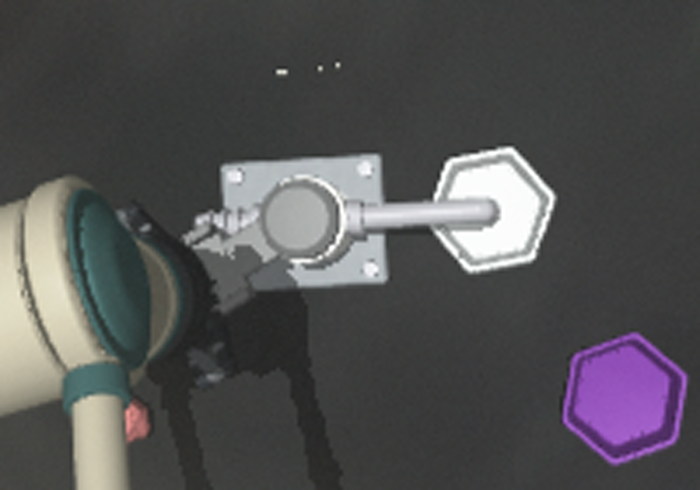

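The lever follows (about 0.5 rad), with no downward force yet. I continue turning with more press.

Request:
move_arm([
  [[-0.0051,-0.0042,-0.0015,0,0,0.083,0.0],[-0.0048,-0.0046,-0.0015,0,0,0.083,0.0],[-0.0044,-0.005,-0.0015,0,0,0.083,0.0],[-0.0039,-0.0054,-0.001,0,0,0.083,0.0],[-0.0035,-0.0057,-0.001,0,0,0.083,0.0],[-0.003,-0.0059,-0.001,0,0,0.083,0.0]],
])

```text
clock: 10.1
position: [0.4619, 0.1885, 0.1084]
ee_rot: [0.001, 0.251, 0.968, 0.002]
contact_force: [-3.2, 3.0, 10.7]
width: -0.0001
```

```bash
python3 - <<'E'
from h import *
s,M=st()
C=np.array([.5337,.152]);a0=np.radians(93.7);p=s["position"][:2]-C;print("r",np.hypot(*p),"phi",np.arctan2(p[1],p[0])-a0)
E
```

```text
t 10.1 pos [0.4619 0.1885 0.1084] x [-0.874  0.486 -0.   ] y [0.486 0.874 0.004] z [ 0.002  0.003 -1.   ] F [-3.2  3.  10.7] w -0.0001 q6 [ 0.25  0.28  1.87  0.    0.99 -0.82]
r 0.08057027365951093 phi 1.0364371226119267
```

Request:
move_arm([
  [[-0.0025,-0.0062,-0.0012,0,0,0.083,0.0],[-0.002,-0.0063,-0.0012,0,0,0.083,0.0],[-0.0014,-0.0065,-0.0012,0,0,0.083,0.0],[-0.0009,-0.0066,-0.0012,0,0,0.083,0.0],[-0.0003,-0.0066,-0.0012,0,0,0.083,0.0],[0.0002,-0.0066,-0.0012,0,0,0.083,0.0]],
])

```text
clock: 10.6
position: [0.4537, 0.1495, 0.102]
ee_rot: [-0.0, 0.005, 1.0, 0.001]
contact_force: [-8.5, 2.2, 24.2]
width: 0.0001
```

```bash
python3 - <<'E'
from h import *
s,M=st()
C=np.array([.5337,.152]);a0=np.radians(93.7);p=s["position"][:2]-C;print("r",np.hypot(*p),"phi",np.arctan2(p[1],p[0])-a0)
d=get("top");crop(d,150,140,300,270,4,"t10.png");crop(get("scene"),140,180,320,340,3.6,"s10.png");crop(get("wrist"),100,100,412,384,2,"w10.png")
E
```

```text
t 10.6 pos [0.4537 0.1495 0.102 ] x [-1.    0.01  0.  ] y [0.01  1.    0.003] z [-0.     0.003 -1.   ] F [-8.5  2.2 24.2] w 0.0001 q6 [ 0.17  0.26  1.92  0.    0.96 -1.39]
r 0.08001886389529722 phi -4.746188545430909
```

View pics/s10.png

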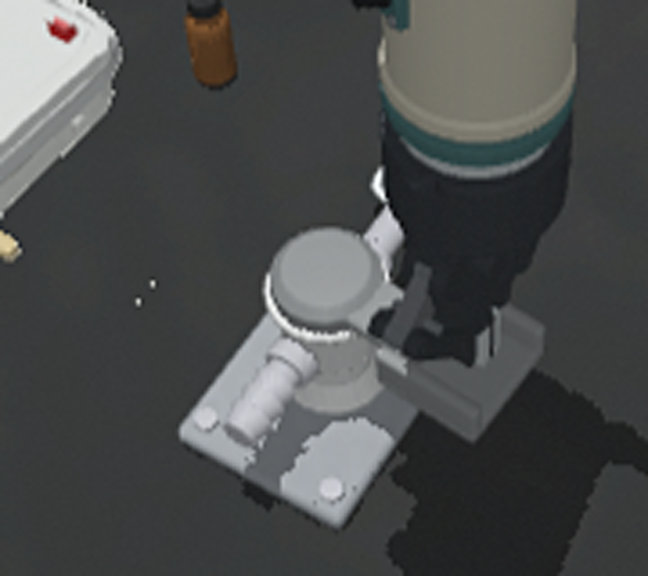

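View pics/w10.png

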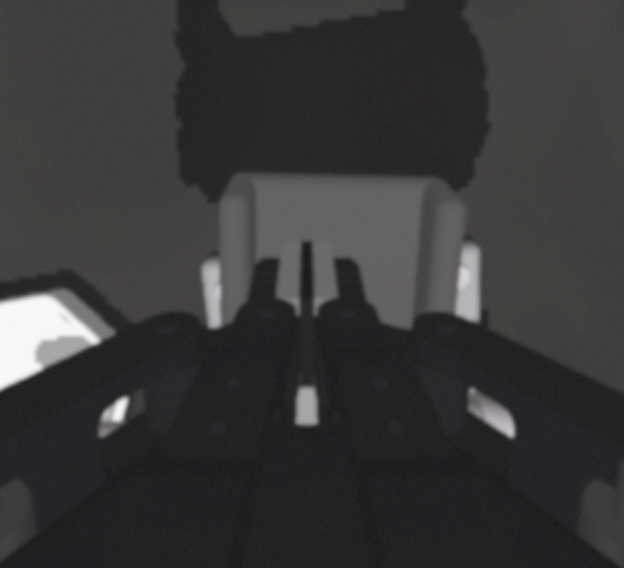

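View pics/t10.png

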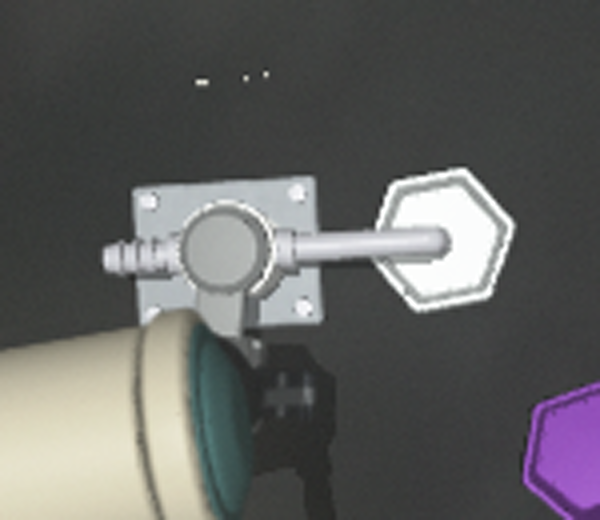

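The lever is nearly square, with an estimated 0.05–0.1 rad still to go, and the press is 24 N. I finish the turn and press on.

Request:
move_arm([
  [[0.001,-0.005,-0.0005,0,0,0.06,0.0],[0.001,-0.003,-0.0005,0,0,0.03,0.0],[0.0,0,-0.0005,0,0,0,0],[0,0,0,0,0,0,0]],
])

```text
clock: 11.08
position: [0.4548, 0.1403, 0.101]
ee_rot: [-0.001, -0.039, 0.999, -0.0]
contact_force: [-10.6, -1.6, 26.9]
width: -0.0004
```

```bash
python3 - <<'E'
from h import *
s,M=st()
C=np.array([.5337,.152]);a0=np.radians(93.7);p=s["position"][:2]-C;print("r",np.hypot(*p),"phi",(np.arctan2(p[1],p[0])-a0)%6.283)
d=get("top");crop(d,150,140,300,270,4,"t11.png");crop(get("scene"),140,180,320,340,3.6,"s11.png");crop(get("wrist"),100,100,412,384,2,"w11.png")
E
```

```text
t 11.0833 pos [0.4548 0.1403 0.101 ] x [-0.997 -0.077  0.002] y [-0.077  0.997 -0.   ] z [-0.002 -0.    -1.   ] F [-10.6  -1.6  26.9] w -0.0004 q6 [ 0.15  0.26  1.92 -0.    0.96 -1.5 ]
r 0.07980817164198999 phi 1.6537439665753366
```

View pics/s11.png

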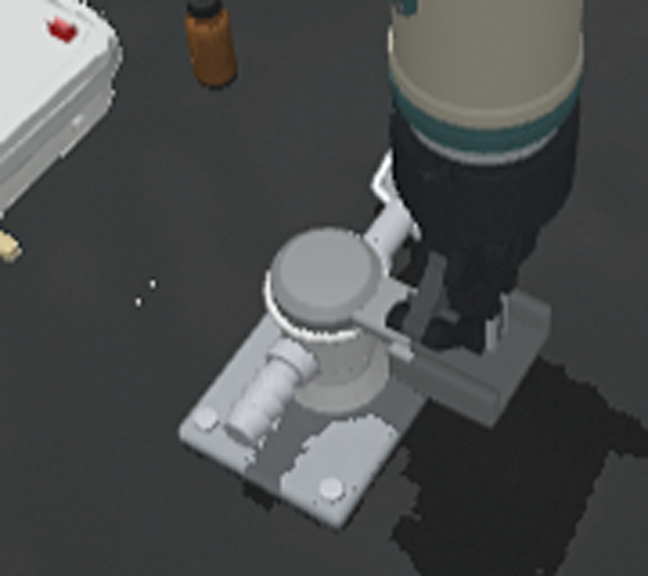

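View pics/w11.png

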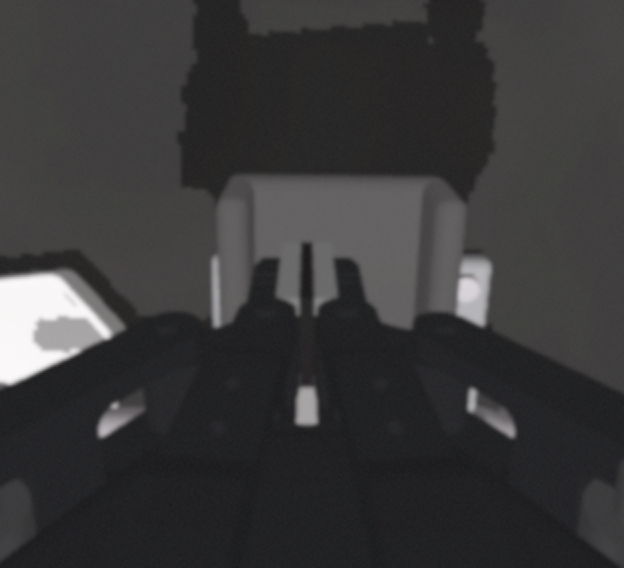

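View pics/t11.png

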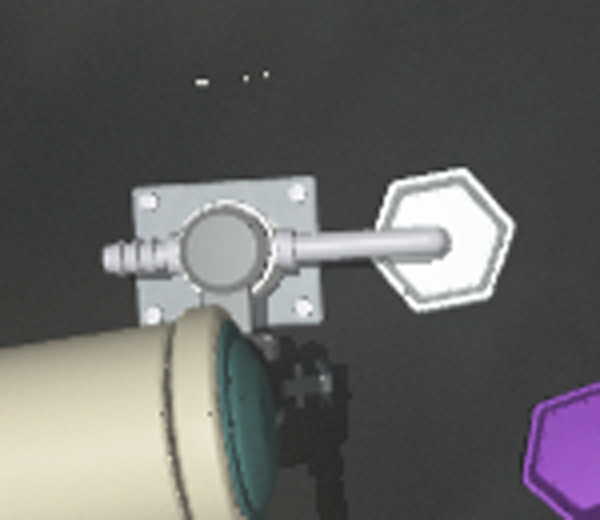

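Request:
move_arm([
  [[0.0005,0,-0.001,0,0,0,0.0],[0.0005,0,-0.001,0,0,0,0.0],[0,0,0,0,0,0,0],[0,0,0,0,0,0,0]],
])

```text
clock: 11.57
position: [0.4547, 0.1405, 0.0996]
ee_rot: [-0.002, -0.039, 0.999, 0.0]
contact_force: [-13.7, -1.4, 34.6]
width: -0.0
```

The force rises stiffly to 34.6 N, well beyond the 16 N the plug needs, so it should be seated. I release it gently and look.

Request:
move_arm([
  [[0,0,0.004,0,0,0,0.0],[0,0,0.004,0,0,0,0.0],[0,0.003,0.003,0,0,0,0.0],[0,0.001,0.006,0,0,0,0.0],[0,0,0.015,0,0,0,0.0],[0,0,0.03,0,0,0,0.0],[0,0,0.035,0,0,0,0.0],[0,-0.02,0.035,0,0,0,0.0],[0,-0.035,0.02,0,0,0,0.0],[-0.01,-0.04,0,0,0,0,0.0],[-0.01,-0.04,0,0,0,0,0.0],[-0.01,-0.04,0,0,0,0,0.0],[-0.01,-0.04,0,0,0,0,0.0],[0,-0.04,0,0,0,0,0.0],[0,-0.04,0,0,0,0,0.0],[0,0,0,0,0,0,0.0],[0,0,0,0,0,0,0.0]],
])

```text
clock: 12.98
position: [0.4175, -0.1527, 0.248]
ee_rot: [0.0, -0.037, 0.999, 0.0]
contact_force: [-0.2, 0.9, 0.9]
width: 0.0002
```

```bash
python3 - <<'E'
from h import *
s,M=st()
d=get("top");crop(d,150,140,300,270,5,"t12.png");crop(get("scene"),140,150,400,350,3,"s12.png")
E
```

```text
t 12.9833 pos [ 0.4175 -0.1527  0.248 ] x [-0.997 -0.073 -0.   ] y [-0.073  0.997  0.   ] z [ 0.  0. -1.] F [-0.2  0.9  0.9] w 0.0002 q6 [-0.51  0.07  1.75  0.    1.32 -2.15]
```

View pics/t12.png

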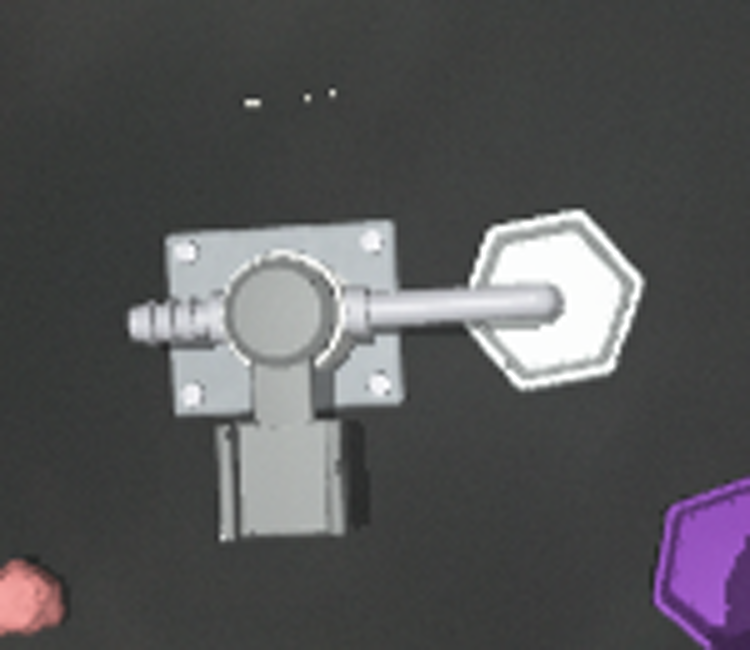

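View pics/s12.png

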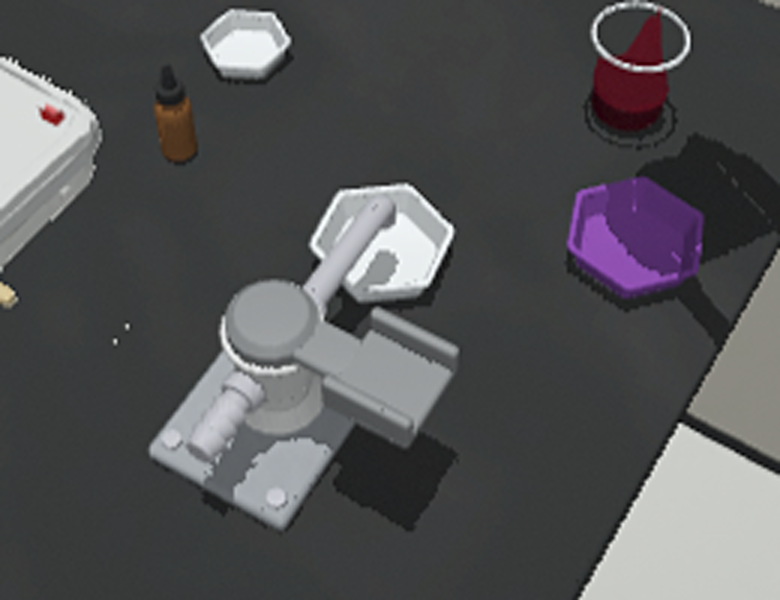

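```bash
python3 - <<'E'
from h import *
d=get("top");s=get("scene")
T=lambda x,y,z:ray(d,150+x/5-.4,140+y/5-.4,z)
a=T(220,541,.112);b=T(347,533,.112);c=T(278,310,.102);h1=T(255,425,.1);h2=T(312,418,.1)
print(a,b,c)
cap=np.array([.5337,.152,0])
for e in((a+b)/2,(h1+h2)/2):
    v=e-cap;print("lever angle",(np.arctan2(v[1],v[0])%6.283)-np.radians(93.7))
e=b-a;print("end edge perp",(np.arctan2(e[1],e[0])%6.283), np.arctan2(e[1],e[0])-np.radians(93.7)+np.pi)
# side cheek edges
for p,q in(((220,427),(220,541)),((342,420),(347,533)),((240,428),(241,537)),((322,425),(327,535))):
    v=T(*q,.112)-T(*p,.112);print("cheek ang",(np.arctan2(v[1],v[0])%6.283)-np.radians(93.7))
for z in(.112,.107,.102):print(z,[proj(s,[cap[0]+.028*np.cos(t),cap[1]+.028*np.sin(t),z]).round(1).tolist() for t in np.radians([-130+0,50,-40,140])])
crop(s,200,220,270,310,8,"s13.png")
old=cv2.imread("pics/scene0.png");cv2.imwrite("pics/s13o.png",cv2.resize(old[220:310,200:270],None,fx=8,fy=8,interpolation=cv2.INTER_CUBIC))
E
python3 -c "
import cv2,numpy as np;cv2.imwrite('pics/cmp.png',cv2.resize(np.hstack([cv2.imread('pics/s13o.png'),cv2.imread('pics/s13.png')]),(800,514)))"
```

```text
[0.42522506 0.17764735 0.112     ] [0.42897363 0.11740285 0.112     ] [0.53464256 0.15260206 0.102     ]
lever angle 1.5479873707981513
lever angle 1.5458403854016574
end edge perp 4.77434618181232 -0.0024346737165741317
cheek ang 1.5155356680864767
cheek ang 1.5552983266404588
cheek ang 1.524010757104982
cheek ang 1.5573159921793427
0.112 [[246.7, 246.2], [215.2, 253.8], [227.3, 237.3], [235.0, 263.2]]
0.107 [[246.8, 247.8], [215.4, 255.5], [227.4, 239.0], [235.2, 264.8]]
0.102 [[246.9, 249.5], [215.7, 257.1], [227.6, 240.7], [235.3, 266.4]]
```

View pics/cmp.png

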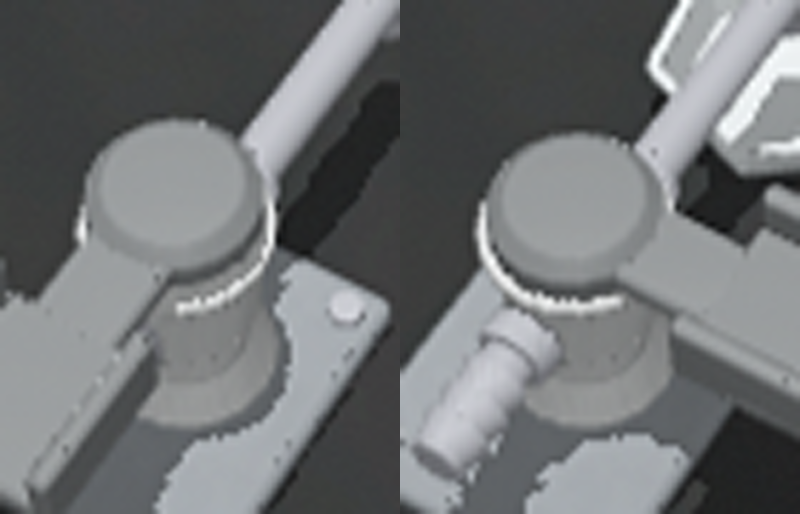

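```bash
python3 - <<'E'
from h import *
s=get("scene");new=cv2.cvtColor(s["color"],cv2.COLOR_RGB2GRAY).astype(float);old=cv2.cvtColor(cv2.imread("pics/scene0.png"),cv2.COLOR_BGR2GRAY).astype(float)
for c in range(222,238,2):
    r=[]
    for g in(old,new):
        p=g[225:262,c];i=np.argmax(p>85);r.append(round(225+i-1+(85-p[i-1])/(p[i]-p[i-1]),2))
    print(c,r,round(r[1]-r[0],2))
    if c in(226,230):print(old[236:276,c].astype(int).tolist());print(new[236:276,c].astype(int).tolist())
E
```

```text
222 [np.float64(242.43), np.float64(244.67)] 2.24
224 [np.float64(241.46), np.float64(244.03)] 2.57
226 [np.float64(240.71), np.float64(243.08)] 2.37
[64, 63, 64, 61, 58, 96, 148, 157, 155, 155, 156, 156, 157, 157, 157, 157, 157, 158, 158, 158, 159, 159, 160, 161, 161, 161, 152, 146, 143, 141, 142, 155, 158, 157, 149, 138, 110, 82, 100, 126]
[62, 62, 62, 63, 62, 61, 59, 81, 130, 152, 154, 153, 153, 154, 154, 155, 156, 155, 155, 156, 156, 156, 157, 158, 158, 159, 159, 159, 156, 146, 141, 142, 142, 114, 85, 79, 210, 228, 175, 126]
228 [np.float64(240.44), np.float64(242.8)] 2.36
230 [np.float64(240.07), np.float64(242.52)] 2.45
[63, 62, 63, 60, 81, 141, 157, 156, 155, 155, 156, 157, 157, 157, 157, 157, 158, 158, 158, 158, 159, 160, 160, 161, 161, 161, 160, 151, 146, 144, 139, 105, 80, 76, 128, 140, 138, 147, 142, 125]
[61, 63, 62, 62, 62, 61, 55, 113, 150, 155, 154, 153, 154, 155, 156, 155, 155, 155, 156, 156, 156, 157, 157, 157, 158, 159, 159, 159, 160, 150, 145, 144, 144, 122, 90, 77, 185, 227, 180, 125]
232 [np.float64(240.28), np.float64(242.53)] 2.25
234 [np.float64(240.48), np.float64(242.77)] 2.29
236 [np.float64(241.15), np.float64(243.38)] 2.23
```

The lever stays put at about 1.55 rad with nothing touching it. But the cap's top edge moved only about 2.35 px, where about 3.3 px is expected for 10 mm. The plug may therefore still be about 3 mm proud, and a dark gap line is visible under the cap. I'll press straight down on the cap centre and check.

Request:
move_arm([
  [[0.0116,0.0305,0,0,0,0,0.0],[0.0116,0.0305,0,0,0,0,0.0],[0.0116,0.0305,0,0,0,0,0.0],[0.0116,0.0305,0,0,0,0,0.0],[0.0116,0.0305,0,0,0,0,0.0],[0.0116,0.0305,0,0,0,0,0.0],[0.0116,0.0305,0,0,0,0,0.0],[0.0116,0.0305,0,0,0,0,0.0],[0.0116,0.0305,0,0,0,0,0.0],[0.0116,0.0305,0,0,0,0,0.0],[0,0,-0.03,0,0,0,0.0],[0,0,-0.03,0,0,0,0.0],[0,0,-0.03,0,0,0,0.0],[0,0,-0.02,0,0,0,0.0],[0,0,-0.01,0,0,0,0.0],[0,0,0,0,0,0,0.0],[0,0,0,0,0,0,0.0]],
])

```text
clock: 14.65
position: [0.5332, 0.1553, 0.1285]
ee_rot: [0.0, -0.04, 0.999, 0.0]
contact_force: [0.3, 0.6, -0.3]
width: -0.0002
```

```bash
python3 - <<'E'
from h import *
s,M=st()
crop(get("scene"),140,180,320,340,3.6,"s14.png")
E
```

```text
t 14.65 pos [0.5332 0.1553 0.1285] x [-0.997 -0.08  -0.   ] y [-0.08   0.997  0.   ] z [ 0.  0. -1.] F [ 0.3  0.6 -0.3] w -0.0002 q6 [ 0.16  0.33  1.72  0.    1.09 -1.49]
```

View pics/s14.png

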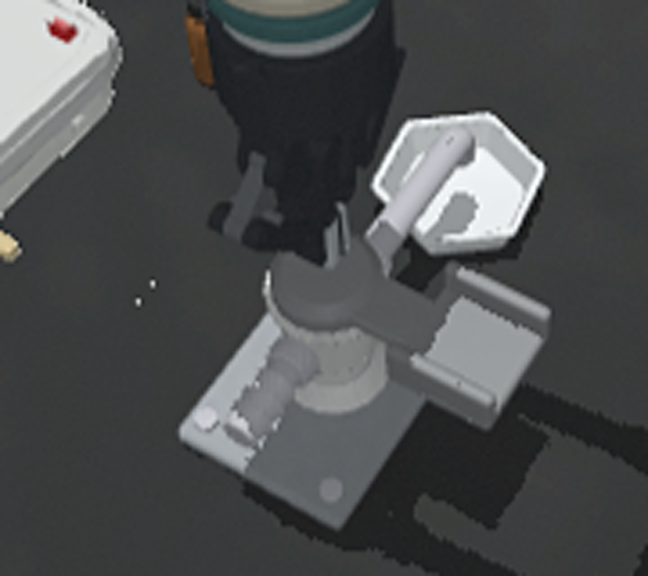

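The fingertips are over the cap. I'll lower them in small steps.

Request:
move_arm([
  [[0,-0.002,-0.004,0,0,0,0.0],[0,0,-0.003,0,0,0,0.0],[0,0,-0.003,0,0,0,0.0],[0,0,-0.002,0,0,0,0.0],[0,0,0,0,0,0,0.0]],
])

```text
clock: 15.12
position: [0.5329, 0.1523, 0.1159]
ee_rot: [-0.0, -0.039, 0.999, 0.0]
contact_force: [0.3, 0.3, -1.0]
width: 0.0001
```

Request:
move_arm([
  [[0,0,-0.002,0,0,0,0.0],[0,0,-0.002,0,0,0,0.0],[0,0,0,0,0,0,0.0]],
])

```text
clock: 15.37
position: [0.5334, 0.1524, 0.1129]
ee_rot: [0.0, -0.039, 0.999, 0.0]
contact_force: [-0.9, -0.2, 4.0]
width: -0.0002
```

Request:
move_arm([
  [[0,0,-0.002,0,0,0,0.0],[0,0,-0.001,0,0,0,0.0],[0,0,0,0,0,0,0.0]],
])

```text
clock: 15.62
position: [0.5335, 0.1525, 0.1126]
ee_rot: [0.001, -0.039, 0.999, 0.0]
contact_force: [-6.0, -1.8, 20.7]
width: 0.0002
```

Request:
move_arm([
  [[0,0,-0.002,0,0,0,0.0],[0,0,-0.001,0,0,0,0.0],[0,0,0,0,0,0,0.0],[0,0,0,0,0,0,0.0]],
])

```text
clock: 15.95
position: [0.5336, 0.1525, 0.1124]
ee_rot: [0.002, -0.039, 0.999, 0.0]
contact_force: [-10.6, -2.6, 37.3]
width: -0.0001
```

Request:
move_arm([
  [[0,0,-0.002,0,0,0,0.0],[0,0,-0.001,0,0,0,0.0],[0,0,0,0,0,0,0.0],[0,0,0,0,0,0,0.0]],
])

```text
clock: 16.28
position: [0.5337, 0.1525, 0.1123]
ee_rot: [0.003, -0.04, 0.999, 0.0]
contact_force: [-14.6, -2.3, 53.1]
width: -0.0001
```

Request:
move_arm([
  [[0,0,0.005,0,0,0,0.0],[0,0,0.005,0,0,0,0.0],[0,0,0.01,0,0,0,0.0],[0,0,0.03,0,0,0,0.0],[0,0,0.035,0,0,0,0.0],[0,0,0.035,0,0,0,0.0],[-0.01,-0.035,0,0,0,0,0.0],[-0.01,-0.035,0,0,0,0,0.0],[-0.01,-0.035,0,0,0,0,0.0],[-0.01,-0.035,0,0,0,0,0.0],[-0.01,-0.035,0,0,0,0,0.0],[-0.01,-0.035,0,0,0,0,0.0],[-0.01,-0.035,0,0,0,0,0.0],[-0.01,-0.035,0,0,0,0,0.0],[0,-0.03,0,0,0,0,0.0],[0,0,0,0,0,0,0.0],[0,0,0,0,0,0,0.0]],
])

```text
clock: 17.7
position: [0.453, -0.1589, 0.2226]
ee_rot: [-0.0, -0.038, 0.999, 0.0]
contact_force: [0.5, 0.4, -0.1]
width: 0.0
```

```bash
python3 - <<'E'
from h import *
st()
s=get("scene");new=cv2.cvtColor(s["color"],cv2.COLOR_RGB2GRAY).astype(float);old=cv2.cvtColor(cv2.imread("pics/scene0.png"),cv2.COLOR_BGR2GRAY).astype(float)
for c in range(222,238,2):
    r=[]
    for g in(old,new):
        p=g[225:262,c];i=np.argmax(p>85);r.append(round(float(225+i-1+(85-p[i-1])/(p[i]-p[i-1])),2))
    print(c,r,round(r[1]-r[0],2))
crop(s,130,130,330,330,3,"s15.png");crop(get("top"),150,140,300,270,5,"t15.png")
E
```

```text
t 17.7 pos [ 0.453  -0.1589  0.2226] x [-0.997 -0.075  0.001] y [-0.075  0.997  0.001] z [-0.001  0.001 -1.   ] F [ 0.5  0.4 -0.1] w 0.0 q6 [-0.48  0.15  1.73  0.    1.27 -2.13]
222 [242.43, 244.65] 2.22
224 [241.46, 244.03] 2.57
226 [240.71, 243.08] 2.37
228 [240.44, 242.79] 2.35
230 [240.07, 242.5] 2.43
232 [240.28, 242.51] 2.23
234 [240.48, 242.75] 2.27
236 [241.15, 243.37] 2.22
```

View pics/s15.png

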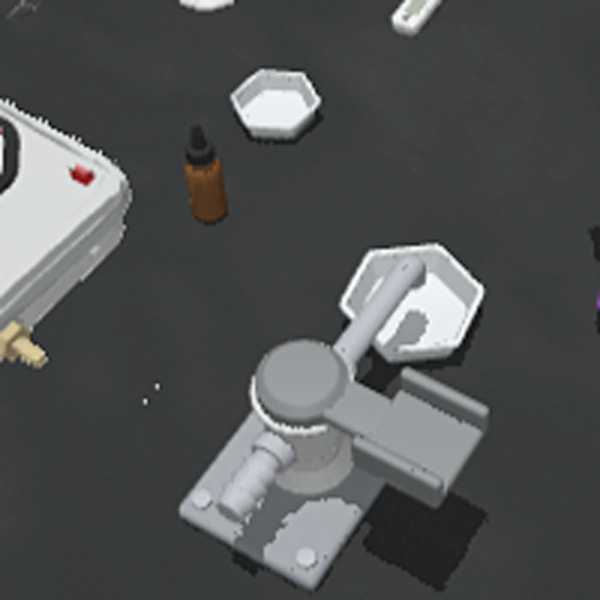

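View pics/t15.png

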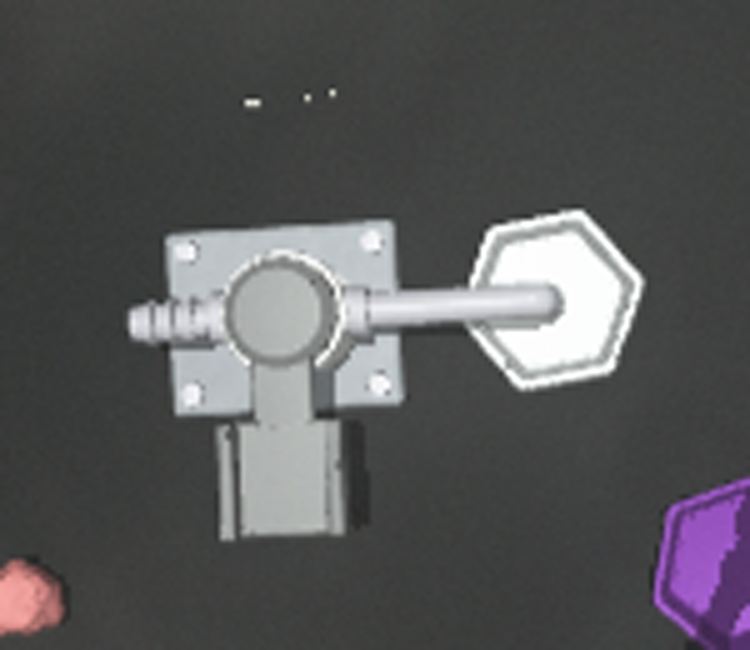

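The cap didn't move under 53 N, and its image position is unchanged. The pixel shift still suggests about 7 mm rather than 10 mm, so I test the gap directly by predicting where its edges should fall.

```bash
python3 - <<'E'
from h import *
s=get("scene");new=cv2.cvtColor(s["color"],cv2.COLOR_RGB2GRAY);old=cv2.cvtColor(cv2.imread("pics/scene0.png"),cv2.COLOR_BGR2GRAY)
# static check
for b in((190,280,270,330),(190,170,215,210)):
    x0,y0,x1,y1=b;print("shift",cv2.phaseCorrelate(old[y0:y1,x0:x1].astype(float),new[y0:y1,x0:x1].astype(float)))
cam=-np.array(s["R"]).T@s["t"];C=np.array([.5337,.152]);f=(cam[:2]-C);f/=np.hypot(*f)
for r,z in((.031,.085),(.028,.085),(.028,.088),(.028,.095),(.028,.102),(.028,.105),(.028,.112),(-.028,.102),(-.028,.112),(-.031,.085)):
    print(r,z,proj(s,[*(C+r*f),z]).round(2))
u=int(proj(s,[*(C+.03*f),.085])[0]);print(u);print("new",list(zip(range(236,280),new[236:280,u].tolist())));
# top view: cap radius and centre, old vs new
d=get("top");np.save("/tmp/x.npy",0);o=cv2.cvtColor(cv2.imread("pics/top0.png"),cv2.COLOR_BGR2GRAY);n=cv2.cvtColor(d["color"],cv2.COLOR_RGB2GRAY)
for z in(.112,.102):print("top cap",proj(d,[*C,z]),proj(d,[C[0],C[1]-.028,z]),proj(d,[C[0],C[1]+.028,z]))
print(o[203,190:226].tolist());print(n[203,190:226].tolist())
print(o[186:220,206].tolist());print(n[186:220,206].tolist())
E
```

```text
shift ((-0.07056013357877333, -0.20205416311141988), 0.4798712287906627)
shift ((0.5062179632253994, 0.0005882390689109229), 1.0059573113589402)
0.031 0.085 [233.4  273.76]
0.028 0.085 [233.25 272.27]
0.028 0.088 [233.16 271.33]
0.028 0.095 [232.94 269.13]
0.028 0.102 [232.72 266.9 ]
0.028 0.105 [232.63 265.93]
0.028 0.112 [232.4  263.65]
-0.028 0.102 [230.1  240.26]
-0.028 0.112 [229.77 236.91]
-0.031 0.085 [230.51 244.46]
233
new [(236, 61), (237, 62), (238, 62), (239, 62), (240, 62), (241, 61), (242, 56), (243, 91), (244, 144), (245, 155), (246, 154), (247, 154), (248, 154), (249, 155), (250, 156), (251, 155), (252, 156), (253, 156), (254, 157), (255, 156), (256, 157), (257, 157), (258, 158), (259, 158), (260, 158), (261, 159), (262, 160), (263, 161), (264, 157), (265, 147), (266, 143), (267, 143), (268, 136), (269, 104), (270, 81), (271, 78), (272, 132), (273, 208), (274, 171), (275, 111), (276, 121), (277, 128), (278, 128), (279, 128)]
top cap [204.73287766 201.87997318] [216.43727647 201.8410338 ] [193.04884323 201.91884481]
top cap [205.44565427 201.98991441] [217.01111431 201.95153397] [193.90007735 202.02822886]
[181, 181, 182, 182, 142, 131, 176, 178, 175, 179, 179, 180, 183, 184, 184, 184, 187, 186, 187, 188, 191, 190, 189, 176, 136, 133, 107, 233, 250, 221, 221, 223, 223, 152, 209, 208]
[228, 225, 228, 226, 202, 131, 146, 172, 174, 176, 177, 177, 179, 180, 181, 183, 184, 185, 184, 185, 186, 187, 188, 193, 145, 133, 135, 130, 248, 219, 220, 220, 220, 151, 206, 207]
[195, 197, 198, 196, 242, 183, 137, 150, 180, 185, 183, 185, 186, 186, 185, 184, 185, 187, 186, 185, 185, 184, 184, 183, 187, 147, 130, 134, 251, 142, 190, 196, 196, 192]
[193, 194, 193, 193, 240, 157, 132, 144, 183, 181, 181, 182, 183, 184, 183, 184, 183, 184, 184, 181, 182, 180, 183, 181, 186, 151, 130, 152, 179, 183, 181, 181, 180, 180]
```

The ring and cap edges fit the home height, but the initial pixel height remains ambiguous; the plug may not have started fully proud. A bench touch with the same shut fingertips will calibrate the tip offset and settle the cap height.

Request:
move_arm([
  [[0.0335,0.002,0,0,0,0,0.0],[0.0335,0.002,0,0,0,0,0.0],[0.0335,0.002,0,0,0,0,0.0],[0.0335,0.002,0,0,0,0,0.0],[0.0335,0.002,0,0,0,0,0.0],[0,0,-0.035,0,0,0,0.0],[0,0,-0.035,0,0,0,0.0],[0,0,-0.035,0,0,0,0.0],[0,0,-0.035,0,0,0,0.0],[0,0,-0.035,0,0,0,0.0],[0,0,-0.02,0,0,0,0.0],[0,0,-0.007,0,0,0,0.0],[0,0,0,0,0,0,0.0],[0,0,0,0,0,0,0.0]],
])

```text
clock: 19.07
position: [0.6216, -0.1469, 0.0219]
ee_rot: [0.001, -0.04, 0.999, -0.0]
contact_force: [0.5, -0.3, 0.4]
width: 0.0001
```

Request:
move_arm([
  [[0,0,-0.003,0,0,0,0.0],[0,0,-0.003,0,0,0,0.0],[0,0,-0.002,0,0,0,0.0],[0,0,0,0,0,0,0.0]],
])

```text
clock: 19.4
position: [0.6208, -0.1477, 0.0136]
ee_rot: [0.0, -0.039, 0.999, -0.0]
contact_force: [-0.7, 0.2, 0.3]
width: -0.0
```

Request:
move_arm([
  [[0,0,-0.002,0,0,0,0.0],[0,0,-0.001,0,0,0,0.0],[0,0,0,0,0,0,0.0]],
])

```text
clock: 19.65
position: [0.621, -0.1478, 0.0111]
ee_rot: [0.0, -0.039, 0.999, -0.0]
contact_force: [-1.3, 0.2, 4.7]
width: 0.0003
```

On the bench the fingertips touch at TCP z = 0.0111, and on the cap at 0.1129. That puts the cap top at 0.102 m, which is exactly the home height, and it did not yield to 53 N. I lift clear, take a last look and hand in.

Request:
move_arm([
  [[0,0,0.005,0,0,0,0.0],[0,0,0.02,0,0,0,0.0],[0,0,0.035,0,0,0,0.0],[0,0,0.035,0,0,0,0.0],[0,0,0.035,0,0,0,0.0],[0,0,0.035,0,0,0,0.0],[0,0,0,0,0,0,0.0],[0,0,0,0,0,0,0.0]],
])

```text
clock: 20.32
position: [0.6221, -0.1481, 0.1783]
ee_rot: [0.003, -0.039, 0.999, -0.001]
contact_force: [-0.1, 0.5, -0.8]
width: -0.0001
```

```bash
python3 - <<'E'
from h import *
st();crop(get("scene"),130,110,410,330,2.7,"s16.png");crop(get("top"),150,100,380,290,3.3,"t16.png")
E
```

```text
t 20.3167 pos [ 0.6221 -0.1481  0.1783] x [-0.997 -0.079 -0.006] y [-0.078  0.997 -0.002] z [ 0.006 -0.002 -1.   ] F [-0.1  0.5 -0.8] w -0.0001 q6 [-0.34  0.41  1.47  0.    1.26 -1.99]
```

View pics/s16.png

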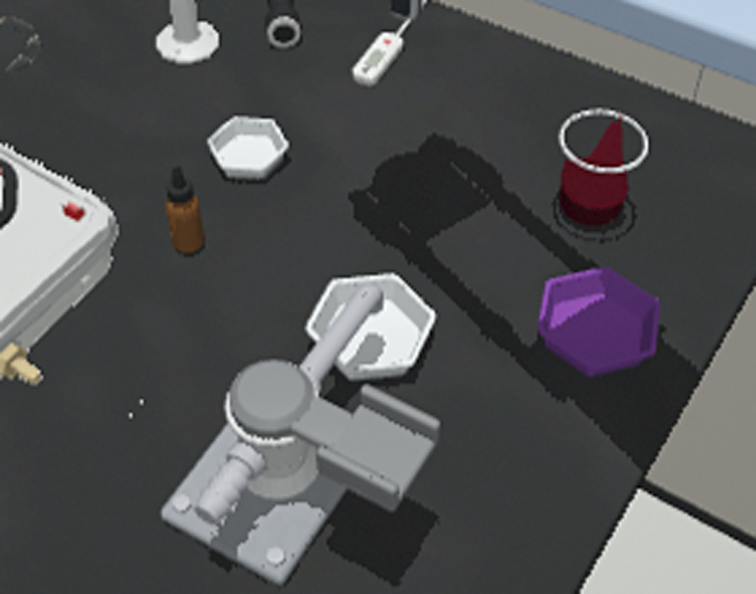

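View pics/t16.png

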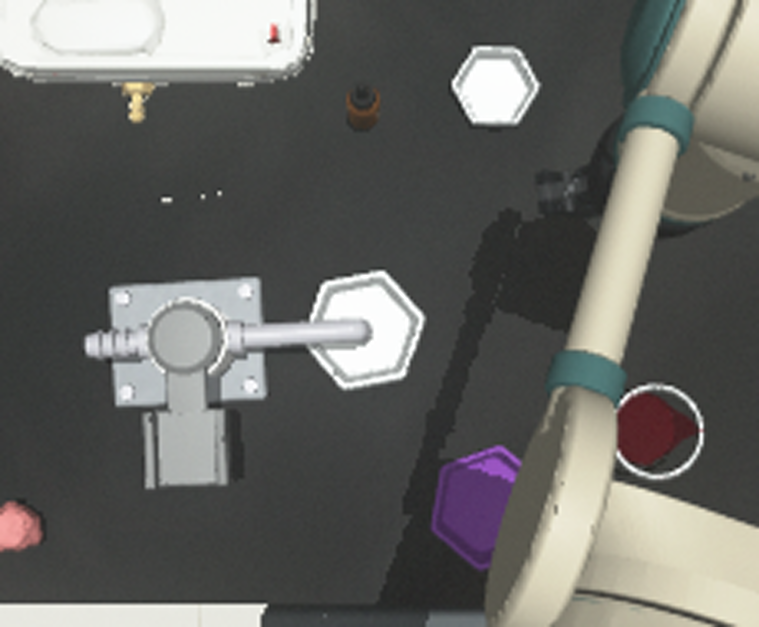

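The dish is under the spout, the lever is square across the pipe and holding, and the cup, bottle and other dishes are where they were.

```bash
python3 -c "
from rig import manip
print(manip.sign_off())"
```

```text
the job is handed in; nothing more can be done
None
```

I slid the large white dish along the bench until its middle was under the spout tip. I then turned the lever round to square across the pipe while pressing it down, let go, and handed in at about 20 s of the 64 s allowed.

**Checks that passed:**
- **Dish:** its centre is about 1 mm (wrist view) to 2 mm (top view) from the point under the tip.
- **Lever:** it stayed put after I let go, at about 1.55 rad; the individual edge readings ran from 1.52 to 1.57.
- **Plug:** touching the cap and then the bench with the same fingertips puts the cap top at 0.102 m, which is the home height. It did not move under an extra 53 N press on the cap with the fingertips.
- **Bystanders:** the cup and the dropper bottle stand where they were.

**Checks that disagreed:**
- **Camera drop:** the scene camera shows the cap dropping only about 7 mm instead of 10. The plug may have started about 3 mm down.
- **Well floor height:** the fingertips read about 7 mm lower in the well than the stated floor height. I did not find out why, and I relied on the touch test instead.

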